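# Pack the vacuum line's fittings into the caddy

### The job

Pack the vacuum-line kit into the grey caddy, set down upright and not dropped. The cast bracket goes first: stand it on its foot in the oblong nest, long side along the nest's, let go, then press down on its top with the fingertips to check that it sits without rocking. Only then put the tee in the square nest, the cone-shaped reducer in the large ring and the long spool in the small ring, and leave the short spool and the four-way cross where they are.

Things in the scene. Friction and masses are not known exactly. Their poses are not given: they have to be found in the camera images.
- bracket_c (a point): Grey cast bracket on its foot, 0.35 kg. Foot 72 (x) x 44 (y) x 8 mm; an upright plate 14 mm thick (x), 44 mm wide (y), stands across it, middle 12 mm to the -x side of the foot's centre, flat top 62 mm above the underside; a 10 mm wide sloping rib runs from it down to the foot's +x side. Grip across the plate's 44 mm width. Point: over the foot's centre, 31 mm above the underside; z up.
- spool_c (a point): The long straight pipe fitting (spool), bare steel, standing on end: 90 mm tall, a 34 mm tube with a 44 mm round flange at each end (bottom one 8 mm, top one 10 mm thick), no side branch. About 0.3 kg. This point: its centre, 45 mm above the underside. z is up along its axis.
- tee_c (a point): The tee, bare steel, on end, 0.3 kg: 76 mm tall, 34 mm tube, 44 mm round flanges at both ends (bottom 8, top 10 mm thick), ONE side branch along its +x: axis 32 mm above the underside, 26 mm thick, ending 42 mm from the upright axis in a 34 mm flange. Point: on the upright axis, 38 mm above the underside; z up.
- reducer_c (a point): The cone-shaped reducer fitting, bare steel, standing on its wide end: 60 mm tall, foot flange 64 mm across and 8 mm thick, a cone narrowing from 52 mm to 29 mm, and a top flange 40 mm across and 10 mm thick. About 0.3 kg. This point: its centre, 30 mm above the underside. z is up along its axis.
- spool_short_c (a point): Look-alike, to be left where it is: a SHORT straight fitting, bare steel, only 45 mm tall, otherwise like the long one (44 mm flanges, 34 mm tube, no branch). This point: its centre, 22.5 mm above the underside. z is up along its axis.
- cross_c (a point): Look-alike, to be left where it is: a cross fitting, bare steel, 76 mm tall, like the tee but with TWO opposite side branches, along +x and -x, each reaching 42 mm from the axis. This point: on the upright axis, 38 mm above the underside. z is up along its axis.
- nest_bracket: The bracket's nest, the oblong one: inside 88 mm along its x and 60 mm along its y. White frame 10 mm high, walls 5 mm, fixed on the floor of the grey caddy (fixed; 212 mm square, walls 25 mm high and 5 mm thick, floor 5 mm thick). The four nests stand two by two, 100 mm apart, in varying order. Origin: nest's centre on the caddy's floor, 5 mm above the bench; z up.
- nest_tee: The tee's nest, the square one: inside 60 mm by 60 mm. White frame 10 mm high, walls 5 mm, fixed on the floor of the grey caddy (fixed; 212 mm square, walls 25 mm high and 5 mm thick, floor 5 mm thick). The four nests stand two by two, 100 mm apart, in varying order. Origin: nest's centre on the caddy's floor, 5 mm above the bench; z up.
- nest_reducer: The reducer's nest, the larger ring: inside diameter 84 mm. White frame 10 mm high, walls 5 mm, fixed on the floor of the grey caddy (fixed; 212 mm square, walls 25 mm high and 5 mm thick, floor 5 mm thick). The four nests stand two by two, 100 mm apart, in varying order. Origin: nest's centre on the caddy's floor, 5 mm above the bench; z up.
- nest_spool: The long spool's nest, the smaller ring: inside diameter 64 mm. White frame 10 mm high, walls 5 mm, fixed on the floor of the grey caddy (fixed; 212 mm square, walls 25 mm high and 5 mm thick, floor 5 mm thick). The four nests stand two by two, 100 mm apart, in varying order. Origin: nest's centre on the caddy's floor, 5 mm above the bench; z up.
Things that resemble listed ones, but are neither listed nor needed, are in the scene too. What is shaped like the part that bears tee_c but yellow is not meant. Leave any turquoise look-alike of the part that bears reducer_c alone.

How it is judged (in metres and radians):
On the way, in this order (a step that is already met when the one before it is completed fails the run):
1. the bracket stands in its nest, let go, before any of the other three is in its nest (horizontal distance between bracket_c and nest_bracket below 0.014 m and z of bracket_c in the frame of nest_bracket between 0.026 and 0.036 m and angle between bracket_c's own z axis and vertical below 0.08 rad and angle between the x axis of bracket_c and the x axis of nest_bracket, either way round below 0.4 rad and horizontal distance between tee_c and nest_tee above 0.05 m and horizontal distance between reducer_c and nest_reducer above 0.05 m and horizontal distance between spool_c and nest_spool above 0.05 m and linear speed of bracket below 0.02 m/s and contact force between the fingers and bracket below 0.1 N), for 0.2 s.
2. the fingertips press from above on the bracket's top (more than 1 N) while it stands level in its nest, the other three still outside theirs (horizontal distance between bracket_c and nest_bracket below 0.014 m and z of bracket_c in the frame of nest_bracket between 0.026 and 0.036 m and angle between bracket_c's own z axis and vertical below 0.08 rad and angle between the x axis of bracket_c and the x axis of nest_bracket, either way round below 0.4 rad and horizontal distance between tee_c and nest_tee above 0.05 m and horizontal distance between reducer_c and nest_reducer above 0.05 m and horizontal distance between spool_c and nest_spool above 0.05 m and contact force between the fingers and bracket above 1 N and z of the grasp point in the frame of bracket_c above 0.039 m), for 0.04 s.
At the end, for the whole second after the job is handed in: Bracket, tee, reducer and long spool each at rest on the caddy's floor in their own nest, upright within 0.08 rad, centre within 14 mm of the nest's (height 5 mm), the bracket's long side within 0.4 rad of the nest's; short spool and cross upright (0.1 rad) within 30 mm of their starts (horizontal distance between bracket_c and nest_bracket below 0.014 m and z of bracket_c in the frame of nest_bracket between 0.026 and 0.036 m and angle between each of bracket_c, tee_c, reducer_c, spool_c's own z axis and vertical below 0.08 rad and angle between the x axis of bracket_c and the x axis of nest_bracket, either way round below 0.4 rad and linear speed of each of bracket, tee, reducer, spool below 0.02 m/s and horizontal distance between tee_c and nest_tee below 0.014 m and z of tee_c in the frame of nest_tee between 0.033 and 0.043 m and horizontal distance between reducer_c and nest_reducer below 0.014 m and z of reducer_c in the frame of nest_reducer between 0.025 and 0.035 m and horizontal distance between spool_c and nest_spool below 0.014 m and z of spool_c in the frame of nest_spool between 0.04 and 0.05 m and distance of each of spool_short_c, cross_c from where it was at the start of the episode below 0.03 m and angle between each of spool_short_c, cross_c's own z axis and vertical below 0.1 rad); the robot touches nothing.
It fails at once if the short spool or the cross is knocked or carried more than 30 mm from its place (distance of any of spool_short_c, cross_c from where it was at the start of the episode above 0.03 m).
It fails at once if the bracket is dropped (moves faster than 0.6 m/s with no finger on it) (linear speed of bracket above 0.6 m/s and contact force between the fingers and bracket below 0.05 N).
It fails at once if the tee is dropped (moves faster than 0.6 m/s with no finger on it) (linear speed of tee above 0.6 m/s and contact force between the fingers and tee below 0.05 N).
It fails at once if the reducer is dropped (moves faster than 0.6 m/s with no finger on it) (linear speed of reducer above 0.6 m/s and contact force between the fingers and reducer below 0.05 N).
It fails at once if the spool is dropped (moves faster than 0.6 m/s with no finger on it) (linear speed of spool above 0.6 m/s and contact force between the fingers and spool below 0.05 N).
It also fails if it takes over 115 s, if anything falls off the work surface, if the arm or the gripper's body presses on something with over 40 N, if the wrist force passes 120 N, or if a joint passes its speed limit or range.

### The arm

A 6-joint arm with a two-finger parallel gripper is mounted at the origin on the work surface. World frame = base frame: x ahead of the robot, y to its left, z up, the work surface at z = 0. Lengths are in m, angles in degrees, forces in N, time in s.
With the tool pointing down it reaches from about 0.35 to 0.85 m from the base axis. Payload 8.1 kg.
Tool frame: the origin (TCP) lies midway between the tips of the shut fingers; the grasp point (between the pads) lies 19 mm behind it; z points along the fingers, y is the line along which they close (so a half turn about z gives the same grasp; the last joint's range is limited). The gripper opens to 85 mm and grips with 20 to 120 N. Pads are 22 mm wide; open, the fingers measure 114 mm over their backs; the gripper's body (76 mm by 85 mm) begins 54 mm behind the grasp point. The pads swing forward as they close: fully open they stand 13 mm farther back than shut.
Start: joints at [61.685, 7.471, 85.268, -0, 87.261, -4.893], TCP at [0.238, 0.551, 0.231] pointing down, gripper open.
Joint ranges: [-169.43, 169.43], [-51.17, 129.36], [1.28, 143.12], [-76.62, 256.62], [0, 156.53], [-152.29, 152.29]. Speed limits (degrees/s): [136.94, 136.94, 159.86, 180, 180, 180].

### API

Orientations are given as [roll, pitch, yaw] about the fixed x, y, z axes, in that order (R = Rz(yaw) Ry(pitch) Rx(roll)).
In Python, from station import env gives the robot as it stands. The module is installed in compiled form; this text tells all that it offers.
- The arm moves only by the tool drive_tool, never from a script. Its argument "steps" is a list of rows, each an object of numbers: "tx", "ty", "tz": the shift along the tool's x, y, z as a fraction of full scale; "rx", "ry", "rz": the turn, a rotation vector about the tool's x, y, z as a fraction of full scale; "hand": the closure, from -1 (fully open) to 1 (shut), so that 0 is half open. In form: [{"tx": .., "ty": .., "tz": .., "rx": .., "ry": .., "rz": .., "hand": ..}, ...]. A call has 1 to 5 rows; each row shifts and turns the commanded pose from where the row before left it, along the tool's axes as they then stand; what a row does not reach is not made up. Full scale, the value 1, is 4 cm for a shift and 0.12 rad for a turn. A row lasts 1/10 s, in which the tool goes at most 50 mm and 8.59 degrees, less where a joint would pass 70% of its speed; a pose out of reach is approached as far as the arm can. A call with a number of a shift or a turn outside -1 to 1 is refused whole. A call with a gripper value outside its range is refused whole. The fingers move at their own pace and stop on an object; "force" is the grip in N (left out, the last holds). Time passes only in rows, so rows that do not move let the fingers close. It gives the time, the measured TCP pose, the force, the opening and the grip force at its end, in the units of the state.
- env.read_state(): the state, without advancing time (a new reading comes with each control period).
- env.grab_frame(name): name is "scene" or "top"; returns (picture, depth): 480x640x3 uint8, red, green, blue; 480x640 float32, m along the optical axis (not along the pixel's ray), 0 where there is no reading.
- env.get_calibration(name): a dict with "camera_matrix" (3x3 intrinsics, pixels), "R" (3x3) and "t" (3): a world point X has camera coordinates R X + t. Camera axes: x right, y down, z forward; pixel columns grow to the right and rows downward; lengths in m; the calibration is good to about 2 mm. A picture is of the moment at which its call begins. get_calibration takes no time and is no camera call.
- env.hand_in(): hands the job in; it is judged then, once.
Trained networks look in the newest picture that a camera, given by its name, has taken for a name from the list of things; names that differ only in an ending like _2 or _b are one class to them, and where a whole thing is asked for, a point or a joint stands for the part that bears it (a point fixed in the world has none). Each returns a list of dicts, best first, with "score" (0 to 1); they miss things now and then, are a little off and sometimes report something else, mostly with a low value. They report only what shows in the picture. A call takes as long as a camera call. They do not tell look-alikes from the thing itself.
- env.search_frame(camera, label): "centre" ([column, row] in pixels, amid what is visible of it).
- env.outline_of(camera, label): "mask" (480x640 bool, what is visible of it) and "centre" ([column, row] in pixels, amid what is visible of it).
The state is a dict: "time_s": time; "joints": joint angles; "qvel": joint speeds; "effort": joint torques, N m; "position": TCP position; "tool_rot": TCP orientation; "wrist_force": force on the tool from outside, world axes, zero at the start; "wrist_torque": the same for the moment, N m; "gripper_width": finger opening in m; "gripper_force": force on a finger pad.
Only numpy, scipy, OpenCV 4.12 (cv2) and the standard library are available. Lean on these libraries where they do the work, as an engineer would, in place of code of your own. Each camera call takes 0.05 s, during which the arm holds its last target. There are 200 camera calls.

## Working session

There is one attempt and no reset: what is moved stays moved. The work goes in short steps, Python scripts to look and compute and a tool call to move; the robot and the scene stay as the last step left them, time stands still between calls to the robot, and variables do not carry over. Pictures are saved under pics/ and viewed, at most 14 in all, crops included, and the job is handed in when it is done.

Besides the shell and the picture viewer there is one more tool, called after "Call:" as name([rows], argument=value, ...), one row to a line, values as JSON. drive_tool: Moves the arm, as the interface text tells. Its arguments: {"type":"object","properties":{"steps":{"type":"array","items":{"type":"object","properties":{"tx":{"type":"number","minimum":-1,"maximum":1},"ty":{"type":"number","minimum":-1,"maximum":1},"tz":{"type":"number","minimum":-1,"maximum":1},"rx":{"type":"number","minimum":-1,"maximum":1},"ry":{"type":"number","minimum":-1,"maximum":1},"rz":{"type":"number","minimum":-1,"maximum":1},"hand":{"type":"number"}}}},"force":{"type":"number"}},"required":["steps"]}

```bash
mkdir -p pics; python3 - <<'E'
from station import env
import cv2,numpy as np
for n in("top","scene"):
    p,d=env.grab_frame(n); cv2.imwrite(f"pics/{n}0.png",p[:,:,::-1]); np.savez(f"{n}0.npz",p=p,d=d)
    c=env.get_calibration(n); print(n,np.round(c["camera_matrix"],1).tolist(),np.round(c["R"],3).tolist(),np.round(c["t"],3))
print(env.read_state())
E
```

```text
top [[520.5, 0.0, 317.9], [0.0, 520.5, 232.2], [0.0, 0.0, 1.0]] [[0.011, -1.0, -0.016], [-0.994, -0.009, -0.109], [0.109, 0.017, -0.994]] [-0.005  0.537  1.154]
scene [[437.3, 0.0, 315.3], [0.0, 437.3, 236.8], [0.0, 0.0, 1.0]] [[-0.316, 0.949, -0.009], [0.774, 0.253, -0.58], [-0.548, -0.19, -0.815]] [ 0.182 -0.374  1.134]
{'time_s': 0.1, 'joints': array([ 6.16838527e+01,  7.51298465e+00,  8.53243550e+01,  8.12457517e-04,
        8.72608586e+01, -4.89265369e+00]), 'qvel': array([ 0.0925538 , -0.07938523, -0.16124697,  0.05227905, -0.01972993,
        0.01216605]), 'effort': array([ 7.16675368e-04, -5.70953679e+01, -5.01941800e+01, -2.44921503e-04,
        8.35020735e-03,  8.51058803e-05]), 'position': array([0.23824639, 0.55012416, 0.23031375]), 'tool_rot': array([-1.79902229e+02, -9.18375153e-03,  1.56576459e+02]), 'wrist_force': array([-0.5388188,  0.3037653, -0.0081839]), 'wrist_torque': array([-0.03706622,  0.00707852, -0.06876873]), 'gripper_force': 0.0, 'gripper_width': 0.08505708227786038}
```

View pics/top0.png

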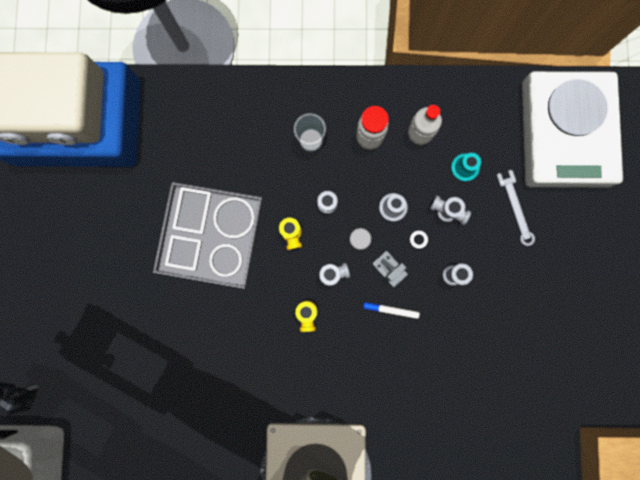

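View pics/scene0.png

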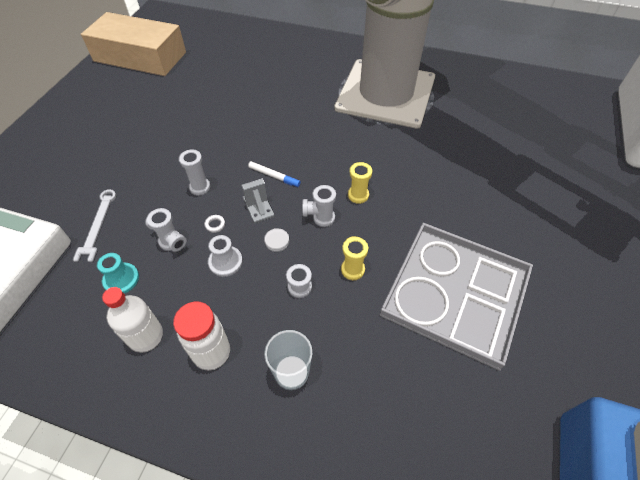

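Top view, candidates: the bracket is at (390,268). The tee with one branch is at (333,274); the yellow tees at (290,232) and (306,315) and the cross at (452,209) could be mistaken for it. The steel reducer is at (393,207), with a turquoise look-alike at (466,166). The tall spool is at (459,274), with the short spool at (327,202), the washer at (419,239) and the disc at (360,238) as look-alikes. The caddy is at (208,235): oblong nest upper left, large ring upper right, square lower left, small ring lower right.

```bash
cat > h.py <<'E'
import numpy as np,cv2
from station import env
def cloud(n,d):
    c=env.get_calibration(n);K=np.array(c["camera_matrix"]);R=np.array(c["R"]);t=np.array(c["t"])
    v,u=np.mgrid[:480,:640]; P=np.stack([(u-K[0,2])/K[0,0]*d,(v-K[1,2])/K[1,1]*d,d],-1)
    W=(P-t)@R; W[d<=0]=np.nan; return W
def proj(n,X):
    c=env.get_calibration(n);p=np.array(c["camera_matrix"])@(np.array(c["R"])@np.array(X)+np.array(c["t"]));return p[:2]/p[2]
E
python3 - <<'E'
from h import *
z=np.load("top0.npz");p,d=z["p"],z["d"];W=cloud("top",d)
print("bench z",np.nanmedian(W[330:400,330:560,2]))
def box(u,v,r): return W[v-r:v+r,u-r:u+r].reshape(-1,3)
for n,u,v,h in[("tee",333,274,.076),("cross",452,209,.076),("reducer",393,207,.06),("spool",459,274,.09),("short",327,202,.045),("bracket",390,268,.062)]:
    B=box(u,v,24);B=B[np.isfinite(B[:,2])]
    T=B[(abs(B[:,2]-h)<.008)]
    L=B[(B[:,2]>.01)&(B[:,2]<.05)]
    c,s,a=cv2.minAreaRect((T[:,:2]*1000).astype(np.float32))
    print(n,len(T),"maxz",np.percentile(B[:,2],98).round(4),"topz",np.median(T[:,2]).round(4),"rect",np.round(c,1),np.round(s,1),round(a,1),"circ",np.round(cv2.minEnclosingCircle((T[:,:2]*1000).astype(np.float32))[0],1),"bbox",T[:,:2].min(0).round(3),T[:,:2].max(0).round(3))
# white frames in caddy
m=(p.min(2)>190); m[:, :150]=0;m[:,265:]=0;m[:180]=0;m[290:]=0
n,lab,st,ce=cv2.connectedComponentsWithStats(m.astype(np.uint8))
for i in range(1,n):
    if st[i,4]<40: continue
    q=W[lab==i];q=q[np.isfinite(q[:,2])];c,s,a=cv2.minAreaRect((q[:,:2]*1000).astype(np.float32));print(st[i],"z",np.median(q[:,2]).round(4),np.round(c,1),np.round(s,1),round(a,1))
for k,(u,v,r) in{"t":(360,245,0)}.items(): pass
cv2.imwrite("pics/crop.png",cv2.resize(p[150:300,270:490,::-1],None,fx=3.6,fy=3.6,interpolation=cv2.INTER_CUBIC))
E
```

```text
bench z -0.0004074775679249231
tee 316 maxz 0.078 topz 0.0756 rect [439.6 -26.5] [41.1 41.2] 0.7 circ [439.5 -25.7] bbox [ 0.419 -0.047] [ 0.46  -0.006]
cross 324 maxz 0.078 topz 0.0754 rect [ 588.7 -297.5] [43.6 42.4] 85.8 circ [ 587.9 -297.4] bbox [ 0.568 -0.319] [ 0.61  -0.276]
reducer 258 maxz 0.0616 topz 0.0595 rect [ 599. -172.] [37.7 39.5] 45.3 circ [ 599.2 -172.3] bbox [ 0.579 -0.192] [ 0.619 -0.153]
spool 346 maxz 0.0917 topz 0.0897 rect [ 443.2 -307.2] [42.7 43.3] 0.4 circ [ 442.5 -307.2] bbox [ 0.422 -0.329] [ 0.465 -0.285]
short 297 maxz 0.0468 topz 0.0447 rect [606.1 -19.6] [42.1 40.7] 0.4 circ [607.1 -18.9] bbox [ 0.585 -0.04 ] [0.627 0.001]
bracket 134 maxz 0.0621 topz 0.0614 rect [ 447.2 -172.1] [14.2 43.9] 42.0 circ [ 447.4 -171.9] bbox [ 0.429 -0.192] [ 0.465 -0.152]
[172 188  39  46 429] z 0.0138 [588.2 298.2] [ 76.5 100.8] 80.7
[213 197  41  41 367] z 0.013 [572.3 199. ] [96.7 95. ] 12.2
[165 235  36  36 377] z 0.0133 [489.4 314.5] [76.2 73.7] 80.4
[209 244  33  33 303] z 0.013 [472.9 215.5] [76.4 74.8] 46.7
```

View pics/crop.png

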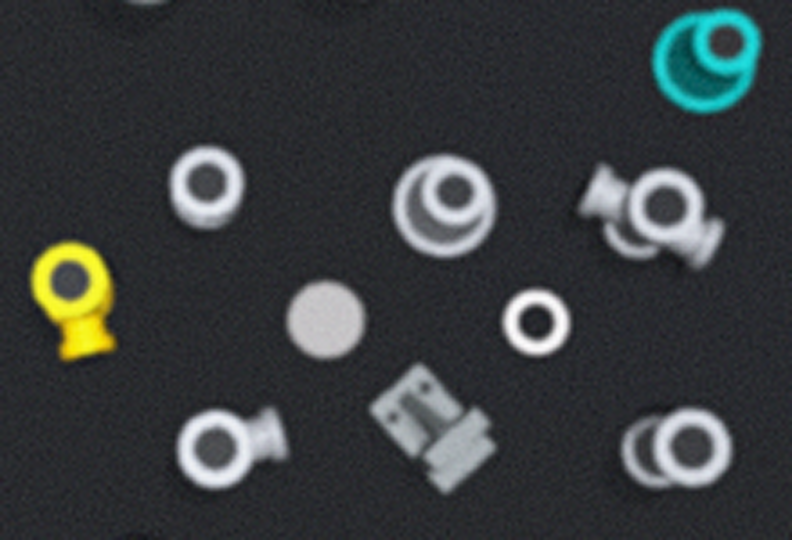

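Crop check: the bracket is at crop (430,430), with its plate at the lower right and its foot at the upper left. The bare tee with a single branch is at (215,448), the steel reducer at (445,205) and the tall spool at (690,448).

First I turn the tool to yaw 42°.

Call:
drive_tool([
  {"rz": 1, "hand": -1},
  {"rz": 1, "hand": -1},
  {"rz": 1, "hand": -1},
  {"rz": 1, "hand": -1},
  {"rz": 1, "hand": -1},
], force=40)

```text
schema error: expected keys tx, ty, tz, rx, ry, rz, hand
```

Call:
drive_tool([
  {"rz": 1, "hand": -1},
  {"rz": 1, "hand": -1},
  {"rz": 1, "hand": -1},
  {"rz": 1, "hand": -1},
  {"rz": 1, "hand": -1},
])

```text
schema error: expected keys tx, ty, tz, rx, ry, rz, hand
```

Call:
drive_tool([
  {"rz": 1, "hand": -1},
  {"rz": 1, "hand": -1},
  {"rz": 1, "hand": -1},
  {"rz": 1, "hand": -1},
  {"rz": 1, "hand": -1},
])

```text
schema error: expected keys tx, ty, tz, rx, ry, rz, hand
```

Call:
drive_tool([
  {"rz": 0.84, "hand": -1},
  {"rz": 0.84, "hand": -1},
  {"hand": -1},
])

```text
schema error: expected keys tx, ty, tz, rx, ry, rz, hand
```

All keys are needed.

Call:
drive_tool([
  {"tx": 0, "ty": 0, "tz": 0, "rx": 0, "ry": 0, "rz": 1, "hand": -1},
  {"tx": 0, "ty": 0, "tz": 0, "rx": 0, "ry": 0, "rz": 1, "hand": -1},
  {"tx": 0, "ty": 0, "tz": 0, "rx": 0, "ry": 0, "rz": 1, "hand": -1},
  {"tx": 0, "ty": 0, "tz": 0, "rx": 0, "ry": 0, "rz": 1, "hand": -1},
  {"tx": 0, "ty": 0, "tz": 0, "rx": 0, "ry": 0, "rz": 1, "hand": -1},
], force=40)

```text
time_s: 0.6
position: [0.2383, 0.5503, 0.2306]
tool_rot: [-179.9, 0.0, 121.9]
wrist_force: [-0.0, -0.6, -0.2]
gripper_width: 0.0854
gripper_force: 0.0
```

Call:
drive_tool([
  {"tx": 0, "ty": 0, "tz": 0, "rx": 0, "ry": 0, "rz": 1, "hand": -1},
  {"tx": 0, "ty": 0, "tz": 0, "rx": 0, "ry": 0, "rz": 1, "hand": -1},
  {"tx": 0, "ty": 0, "tz": 0, "rx": 0, "ry": 0, "rz": 1, "hand": -1},
  {"tx": 0, "ty": 0, "tz": 0, "rx": 0, "ry": 0, "rz": 1, "hand": -1},
  {"tx": 0, "ty": 0, "tz": 0, "rx": 0, "ry": 0, "rz": 1, "hand": -1},
])

```text
time_s: 1.1
position: [0.2383, 0.5503, 0.2306]
tool_rot: [-180.0, 0.1, 87.5]
wrist_force: [0.6, -0.3, 0.3]
gripper_width: 0.0852
gripper_force: 0.0
```

Call:
drive_tool([
  {"tx": 0, "ty": 0, "tz": 0, "rx": 0, "ry": 0, "rz": 1, "hand": -1},
  {"tx": 0, "ty": 0, "tz": 0, "rx": 0, "ry": 0, "rz": 1, "hand": -1},
  {"tx": 0, "ty": 0, "tz": 0, "rx": 0, "ry": 0, "rz": 1, "hand": -1},
  {"tx": 0, "ty": 0, "tz": 0, "rx": 0, "ry": 0, "rz": 1, "hand": -1},
  {"tx": 0, "ty": 0, "tz": 0, "rx": 0, "ry": 0, "rz": 1, "hand": -1},
])

```text
time_s: 1.6
position: [0.2383, 0.5503, 0.2306]
tool_rot: [180.0, 0.1, 53.2]
wrist_force: [0.4, 0.6, 0.4]
gripper_width: 0.0854
gripper_force: 0.0
```

Call:
drive_tool([
  {"tx": 0, "ty": 0, "tz": 0, "rx": 0, "ry": 0, "rz": 0.84, "hand": -1},
  {"tx": 0, "ty": 0, "tz": 0, "rx": 0, "ry": 0, "rz": 0.84, "hand": -1},
  {"tx": 0, "ty": 0, "tz": 0, "rx": 0, "ry": 0, "rz": 0, "hand": -1},
])

```text
time_s: 1.9
position: [0.2383, 0.5503, 0.2307]
tool_rot: [180.0, 0.1, 41.8]
wrist_force: [-0.1, -1.0, 0.1]
gripper_width: 0.0854
gripper_force: 0.0
```

Call:
drive_tool([
  {"tx": -0.485, "ty": 1, "tz": 0, "rx": 0, "ry": 0, "rz": 0, "hand": -1},
  {"tx": -0.485, "ty": 1, "tz": 0, "rx": 0, "ry": 0, "rz": 0, "hand": -1},
  {"tx": -0.485, "ty": 1, "tz": 0, "rx": 0, "ry": 0, "rz": 0, "hand": -1},
  {"tx": -0.485, "ty": 1, "tz": 0, "rx": 0, "ry": 0, "rz": 0, "hand": -1},
  {"tx": -0.485, "ty": 1, "tz": 0, "rx": 0, "ry": 0, "rz": 0, "hand": -1},
])

```text
time_s: 2.4
position: [0.2998, 0.3352, 0.231]
tool_rot: [180.0, 0.0, 42.1]
wrist_force: [0.4, -0.6, 1.4]
gripper_width: 0.0856
gripper_force: 0.0
```

Call:
drive_tool([
  {"tx": -0.485, "ty": 1, "tz": 0, "rx": 0, "ry": 0, "rz": 0, "hand": -1},
  {"tx": -0.485, "ty": 1, "tz": 0, "rx": 0, "ry": 0, "rz": 0, "hand": -1},
  {"tx": -0.485, "ty": 1, "tz": 0, "rx": 0, "ry": 0, "rz": 0, "hand": -1},
  {"tx": -0.485, "ty": 1, "tz": 0, "rx": 0, "ry": 0, "rz": 0, "hand": -1},
  {"tx": -0.485, "ty": 1, "tz": 0, "rx": 0, "ry": 0, "rz": 0, "hand": -1},
])

```text
time_s: 2.9
position: [0.3612, 0.1216, 0.2313]
tool_rot: [180.0, -0.0, 42.1]
wrist_force: [1.1, 0.1, -0.2]
gripper_width: 0.0853
gripper_force: 0.0
```

Call:
drive_tool([
  {"tx": -0.485, "ty": 1, "tz": 0, "rx": 0, "ry": 0, "rz": 0, "hand": -1},
  {"tx": -0.485, "ty": 1, "tz": 0, "rx": 0, "ry": 0, "rz": 0, "hand": -1},
  {"tx": -0.485, "ty": 1, "tz": 0, "rx": 0, "ry": 0, "rz": 0, "hand": -1},
  {"tx": -0.485, "ty": 1, "tz": 0, "rx": 0, "ry": 0, "rz": 0, "hand": -1},
  {"tx": -0.485, "ty": 1, "tz": 0, "rx": 0, "ry": 0, "rz": 0, "hand": -1},
])

```text
time_s: 3.4
position: [0.4226, -0.0923, 0.2313]
tool_rot: [180.0, -0.0, 42.1]
wrist_force: [0.6, 0.4, 1.1]
gripper_width: 0.0856
gripper_force: 0.0
```

Call:
drive_tool([
  {"tx": -0.45, "ty": 0.95, "tz": 0, "rx": 0, "ry": 0, "rz": 0, "hand": -1},
  {"tx": -0.45, "ty": 0.95, "tz": 0, "rx": 0, "ry": 0, "rz": 0, "hand": -1},
  {"tx": 0, "ty": 0, "tz": 0, "rx": 0, "ry": 0, "rz": 0, "hand": -1},
  {"tx": 0, "ty": 0, "tz": 0, "rx": 0, "ry": 0, "rz": 0, "hand": -1},
])

```text
time_s: 3.8
position: [0.4461, -0.1716, 0.2307]
tool_rot: [-179.9, 0.0, 41.9]
wrist_force: [1.0, 0.6, 0.8]
gripper_width: 0.0856
gripper_force: 0.0
```

Call:
drive_tool([
  {"tx": 0, "ty": 0, "tz": 1, "rx": 0, "ry": 0, "rz": 0, "hand": -1},
  {"tx": 0, "ty": 0, "tz": 1, "rx": 0, "ry": 0, "rz": 0, "hand": -1},
  {"tx": 0, "ty": 0, "tz": 1, "rx": 0, "ry": 0, "rz": 0, "hand": -1},
  {"tx": 0, "ty": 0, "tz": 0.7, "rx": 0, "ry": 0, "rz": 0, "hand": -1},
  {"tx": 0, "ty": 0, "tz": 0.7, "rx": 0, "ry": 0, "rz": 0, "hand": -1},
])

```text
time_s: 4.3
position: [0.4459, -0.1692, 0.0539]
tool_rot: [-180.0, -0.0, 42.1]
wrist_force: [0.9, 0.5, -0.3]
gripper_width: 0.0856
gripper_force: 0.0
```

Call:
drive_tool([
  {"tx": 0, "ty": 0, "tz": 0.4, "rx": 0, "ry": 0, "rz": 0, "hand": -1},
  {"tx": 0, "ty": 0, "tz": 0.35, "rx": 0, "ry": 0, "rz": 0, "hand": -1},
  {"tx": 0, "ty": 0, "tz": 0, "rx": 0, "ry": 0, "rz": 0, "hand": -1},
  {"tx": 0, "ty": 0, "tz": 0, "rx": 0, "ry": 0, "rz": 0, "hand": 0.2},
  {"tx": 0, "ty": 0, "tz": 0, "rx": 0, "ry": 0, "rz": 0, "hand": 0.4},
])

```text
time_s: 4.8
position: [0.4475, -0.1713, 0.0267]
tool_rot: [179.9, -0.0, 41.9]
wrist_force: [0.1, -0.4, 0.2]
gripper_width: 0.0592
gripper_force: 0.0
```

Call:
drive_tool([
  {"tx": 0, "ty": 0, "tz": 0, "rx": 0, "ry": 0, "rz": 0, "hand": 1},
  {"tx": 0, "ty": 0, "tz": 0, "rx": 0, "ry": 0, "rz": 0, "hand": 1},
  {"tx": 0, "ty": 0, "tz": 0, "rx": 0, "ry": 0, "rz": 0, "hand": 1},
  {"tx": 0, "ty": 0, "tz": 0, "rx": 0, "ry": 0, "rz": 0, "hand": 1},
  {"tx": 0, "ty": 0, "tz": 0, "rx": 0, "ry": 0, "rz": 0, "hand": 1},
])

```text
time_s: 5.3
position: [0.4478, -0.1717, 0.0268]
tool_rot: [179.8, -0.1, 41.9]
wrist_force: [0.6, 0.8, 7.4]
gripper_width: 0.0436
gripper_force: 41.3
```

Call:
drive_tool([
  {"tx": 0, "ty": 0, "tz": -0.3, "rx": 0, "ry": 0, "rz": 0, "hand": 1},
  {"tx": 0, "ty": 0, "tz": -0.8, "rx": 0, "ry": 0, "rz": 0, "hand": 1},
  {"tx": 0, "ty": 0, "tz": -1, "rx": 0, "ry": 0, "rz": 0, "hand": 1},
  {"tx": 0, "ty": 0, "tz": -1, "rx": 0, "ry": 0, "rz": 0, "hand": 1},
  {"tx": 0, "ty": 0, "tz": -0.4, "rx": 0, "ry": 0, "rz": 0, "hand": 1},
])

```text
time_s: 5.8
position: [0.448, -0.1718, 0.1704]
tool_rot: [179.7, -0.1, 41.9]
wrist_force: [0.1, -0.8, -3.2]
gripper_width: 0.0432
gripper_force: 42.2
```

Call:
drive_tool([
  {"tx": 0, "ty": 0, "tz": 0, "rx": 0, "ry": 0, "rz": 0.7, "hand": 1},
  {"tx": 0, "ty": 0, "tz": 0, "rx": 0, "ry": 0, "rz": 0.8, "hand": 1},
  {"tx": 0, "ty": 0, "tz": 0, "rx": 0, "ry": 0, "rz": 0.8, "hand": 1},
  {"tx": 0, "ty": 0, "tz": 0, "rx": 0, "ry": 0, "rz": 0.8, "hand": 1},
  {"tx": 0, "ty": 0, "tz": 0, "rx": 0, "ry": 0, "rz": 0.8, "hand": 1},
])

```text
time_s: 6.3
position: [0.4459, -0.1707, 0.1655]
tool_rot: [-180.0, 0.0, 14.9]
wrist_force: [0.4, 0.3, -2.6]
gripper_width: 0.0433
gripper_force: 42.0
```

Call:
drive_tool([
  {"tx": 0, "ty": 0, "tz": 0, "rx": 0, "ry": 0, "rz": 0.8, "hand": 1},
  {"tx": 0, "ty": 0, "tz": 0, "rx": 0, "ry": 0, "rz": 0.8, "hand": 1},
  {"tx": 0, "ty": 0, "tz": 0, "rx": 0, "ry": 0, "rz": 0.8, "hand": 1},
  {"tx": 0, "ty": 0, "tz": 0, "rx": 0, "ry": 0, "rz": 0.8, "hand": 1},
  {"tx": 0, "ty": 0, "tz": 0, "rx": 0, "ry": 0, "rz": 0.37, "hand": 1},
])

```text
time_s: 6.8
position: [0.4459, -0.1707, 0.1655]
tool_rot: [-180.0, 0.1, -9.7]
wrist_force: [-0.2, 0.2, -2.5]
gripper_width: 0.0433
gripper_force: 41.9
```

Call:
drive_tool([
  {"tx": 0, "ty": 0, "tz": 0, "rx": 0, "ry": 0, "rz": 0, "hand": 1},
  {"tx": 0, "ty": 0, "tz": 0, "rx": 0, "ry": 0, "rz": 0, "hand": 1},
])

```text
time_s: 7.0
position: [0.4462, -0.1709, 0.1654]
tool_rot: [-180.0, 0.0, -9.4]
wrist_force: [0.2, 0.5, -3.2]
gripper_width: 0.0432
gripper_force: 41.9
```

Call:
drive_tool([
  {"tx": 0.05, "ty": -0.5, "tz": 0, "rx": 0, "ry": 0, "rz": 0, "hand": 1},
  {"tx": 0.1, "ty": -0.9, "tz": 0, "rx": 0, "ry": 0, "rz": 0, "hand": 1},
  {"tx": 0.1, "ty": -0.9, "tz": 0, "rx": 0, "ry": 0, "rz": 0, "hand": 1},
  {"tx": 0.1, "ty": -0.9, "tz": 0, "rx": 0, "ry": 0, "rz": 0, "hand": 1},
  {"tx": 0.1, "ty": -0.9, "tz": 0, "rx": 0, "ry": 0, "rz": 0, "hand": 1},
])

```text
time_s: 7.5
position: [0.4913, -0.0108, 0.1655]
tool_rot: [180.0, 0.0, -9.4]
wrist_force: [-0.3, -0.4, -3.6]
gripper_width: 0.0436
gripper_force: 42.1
```

Call:
drive_tool([
  {"tx": 0.1, "ty": -0.9, "tz": 0, "rx": 0, "ry": 0, "rz": 0, "hand": 1},
  {"tx": 0.1, "ty": -0.9, "tz": 0, "rx": 0, "ry": 0, "rz": 0, "hand": 1},
  {"tx": 0.1, "ty": -0.9, "tz": 0, "rx": 0, "ry": 0, "rz": 0, "hand": 1},
  {"tx": 0.1, "ty": -0.9, "tz": 0, "rx": 0, "ry": 0, "rz": 0, "hand": 1},
  {"tx": 0.1, "ty": -0.9, "tz": 0, "rx": 0, "ry": 0, "rz": 0, "hand": 1},
])

```text
time_s: 8.0
position: [0.5406, 0.1636, 0.1653]
tool_rot: [180.0, 0.0, -9.4]
wrist_force: [1.0, -0.6, -3.2]
gripper_width: 0.0434
gripper_force: 42.1
```

Call:
drive_tool([
  {"tx": 0.1, "ty": -0.9, "tz": 0, "rx": 0, "ry": 0, "rz": 0, "hand": 1},
  {"tx": 0.1, "ty": -0.9, "tz": 0, "rx": 0, "ry": 0, "rz": 0, "hand": 1},
  {"tx": 0.1, "ty": -0.9, "tz": 0, "rx": 0, "ry": 0, "rz": 0, "hand": 1},
  {"tx": 0.05, "ty": -0.84, "tz": 0, "rx": 0, "ry": 0, "rz": 0, "hand": 1},
  {"tx": 0, "ty": 0, "tz": 0, "rx": 0, "ry": 0, "rz": 0, "hand": 1},
])

```text
time_s: 8.5
position: [0.5773, 0.3035, 0.1648]
tool_rot: [-179.9, 0.0, -9.2]
wrist_force: [-0.4, -1.6, -3.1]
gripper_width: 0.0435
gripper_force: 42.5
```

Call:
drive_tool([
  {"tx": 0, "ty": 0, "tz": 0, "rx": 0, "ry": 0, "rz": 0, "hand": 1},
  {"tx": 0, "ty": 0, "tz": 0, "rx": 0, "ry": 0, "rz": 0, "hand": 1},
])

```text
time_s: 8.7
position: [0.5774, 0.2987, 0.165]
tool_rot: [180.0, 0.0, -9.4]
wrist_force: [-0.1, -0.3, -2.8]
gripper_width: 0.0434
gripper_force: 42.5
```

```bash
python3 - <<'E'
from h import *
p,d=env.grab_frame("scene");W=cloud("scene",d)
u,v=proj("scene",[.58,.3,.1]).astype(int)
print(u,v)
cv2.imwrite("pics/s1.png",cv2.resize(p[150:390,360:600,::-1],None,fx=2.5,fy=2.5))
E
```

```text
497 296
```

View pics/s1.png

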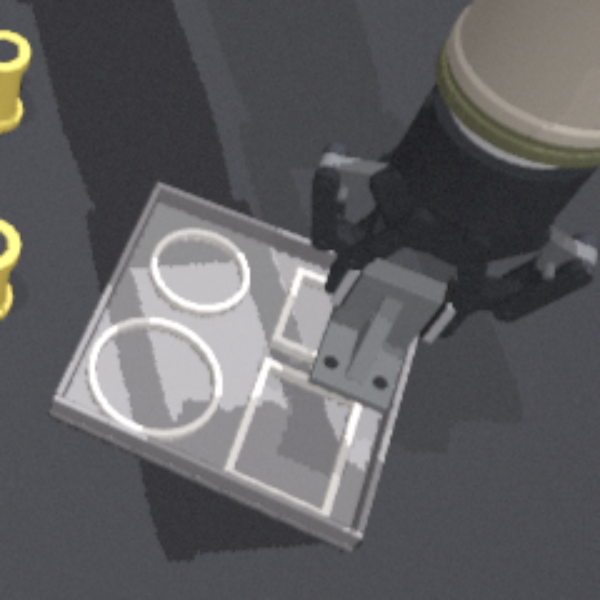

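The crop shows the bracket held level with its foot aligned to the oblong nest (crop 300,430). Next I lower it.

Call:
drive_tool([
  {"tx": -0.03, "ty": -0.03, "tz": 0.5, "rx": 0, "ry": 0, "rz": 0, "hand": 1},
  {"tx": 0, "ty": 0, "tz": 0.8, "rx": 0, "ry": 0, "rz": 0, "hand": 1},
  {"tx": 0, "ty": 0, "tz": 0.8, "rx": 0, "ry": 0, "rz": 0, "hand": 1},
  {"tx": 0, "ty": 0, "tz": 0.6, "rx": 0, "ry": 0, "rz": 0, "hand": 1},
  {"tx": 0, "ty": 0, "tz": 0.3, "rx": 0, "ry": 0, "rz": 0, "hand": 1},
])

```text
time_s: 9.25
position: [0.5749, 0.2989, 0.0424]
tool_rot: [179.9, 0.2, -9.5]
wrist_force: [-0.8, -0.6, -3.0]
gripper_width: 0.0433
gripper_force: 42.6
```

Call:
drive_tool([
  {"tx": 0, "ty": 0, "tz": 0.12, "rx": 0, "ry": 0, "rz": 0, "hand": 1},
  {"tx": 0, "ty": 0, "tz": 0, "rx": 0, "ry": 0, "rz": 0, "hand": 1},
  {"tx": 0, "ty": 0, "tz": 0.04, "rx": 0, "ry": 0, "rz": 0, "hand": 1},
  {"tx": 0, "ty": 0, "tz": 0.04, "rx": 0, "ry": 0, "rz": 0, "hand": 1},
  {"tx": 0, "ty": 0, "tz": 0, "rx": 0, "ry": 0, "rz": 0, "hand": 1},
])

```text
time_s: 9.75
position: [0.5772, 0.3011, 0.0382]
tool_rot: [-180.0, -0.1, -9.5]
wrist_force: [-0.7, 0.4, -4.0]
gripper_width: 0.0438
gripper_force: 42.6
```

Call:
drive_tool([
  {"tx": 0, "ty": 0, "tz": 0.05, "rx": 0, "ry": 0, "rz": 0, "hand": 1},
  {"tx": 0, "ty": 0, "tz": 0.05, "rx": 0, "ry": 0, "rz": 0, "hand": 1},
  {"tx": 0, "ty": 0, "tz": 0.03, "rx": 0, "ry": 0, "rz": 0, "hand": 1},
  {"tx": 0, "ty": 0, "tz": 0, "rx": 0, "ry": 0, "rz": 0, "hand": 1},
  {"tx": 0, "ty": 0, "tz": 0, "rx": 0, "ry": 0, "rz": 0, "hand": 1},
])

```text
time_s: 10.25
position: [0.5766, 0.3008, 0.032]
tool_rot: [180.0, 0.0, -9.5]
wrist_force: [-0.4, 0.7, -3.9]
gripper_width: 0.0437
gripper_force: 42.6
```

Call:
drive_tool([
  {"tx": 0, "ty": 0, "tz": 0.03, "rx": 0, "ry": 0, "rz": 0, "hand": 1},
  {"tx": 0, "ty": 0, "tz": 0.02, "rx": 0, "ry": 0, "rz": 0, "hand": 1},
  {"tx": 0, "ty": 0, "tz": 0, "rx": 0, "ry": 0, "rz": 0, "hand": 1},
])

```text
time_s: 10.55
position: [0.5767, 0.3009, 0.0319]
tool_rot: [180.0, 0.0, -9.5]
wrist_force: [-7.2, -2.8, 11.9]
gripper_width: 0.0436
gripper_force: 44.2
```

Contact. I release gently, rise, and shut the fingers above the bracket.

Call:
drive_tool([
  {"tx": 0, "ty": 0, "tz": -0.02, "rx": 0, "ry": 0, "rz": 0, "hand": 1},
  {"tx": 0, "ty": 0, "tz": 0, "rx": 0, "ry": 0, "rz": 0, "hand": -0.3},
  {"tx": 0, "ty": 0, "tz": 0, "rx": 0, "ry": 0, "rz": 0, "hand": -0.5},
  {"tx": 0, "ty": 0, "tz": 0, "rx": 0, "ry": 0, "rz": 0, "hand": -0.5},
  {"tx": 0, "ty": 0, "tz": 0, "rx": 0, "ry": 0, "rz": 0, "hand": -0.5},
])

```text
time_s: 11.05
position: [0.5767, 0.3009, 0.0308]
tool_rot: [-180.0, -0.0, -9.5]
wrist_force: [-0.4, 1.4, 0.2]
gripper_width: 0.0642
gripper_force: 0.0
```

Call:
drive_tool([
  {"tx": 0, "ty": 0, "tz": -0.3, "rx": 0, "ry": 0, "rz": 0, "hand": -0.5},
  {"tx": 0, "ty": 0, "tz": -0.7, "rx": 0, "ry": 0, "rz": 0, "hand": -0.5},
  {"tx": 0, "ty": 0, "tz": -0.6, "rx": 0, "ry": 0, "rz": 0, "hand": -0.5},
  {"tx": 0, "ty": 0, "tz": 0, "rx": 0, "ry": 0, "rz": 0, "hand": 1},
  {"tx": 0, "ty": 0, "tz": 0, "rx": 0, "ry": 0, "rz": 0, "hand": 1},
])

```text
time_s: 11.55
position: [0.5775, 0.3012, 0.0966]
tool_rot: [-179.9, -0.1, -9.5]
wrist_force: [-0.2, -0.4, -1.2]
gripper_width: 0.0361
gripper_force: 0.0
```

Call:
drive_tool([
  {"tx": 0, "ty": 0, "tz": 0, "rx": 0, "ry": 0, "rz": 0, "hand": 1},
  {"tx": 0, "ty": 0, "tz": 0, "rx": 0, "ry": 0, "rz": 0, "hand": 1},
  {"tx": 0, "ty": 0, "tz": 0, "rx": 0, "ry": 0, "rz": 0, "hand": 1},
])

```text
time_s: 11.85
position: [0.576, 0.3005, 0.0937]
tool_rot: [179.9, 0.1, -9.5]
wrist_force: [-0.3, -0.5, 0.6]
gripper_width: 0.0003
gripper_force: 0.0
```

```bash
python3 - <<'E'
from h import *
p,d=env.grab_frame("scene")
cv2.imwrite("pics/s2.png",cv2.resize(p[150:390,360:600,::-1],None,fx=2.5,fy=2.5))
E
```

```text
(no output)
```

View pics/s2.png

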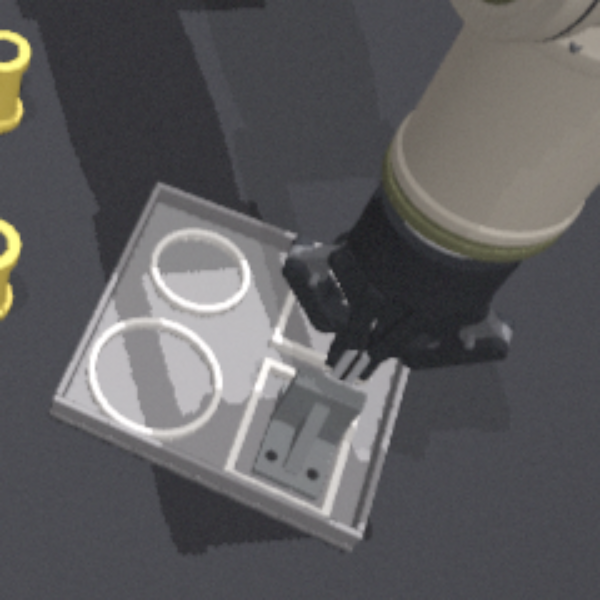

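The bracket stands in the nest (crop 305,430), let go, with the closed tips above its plate. Now I press.

Call:
drive_tool([
  {"tx": 0, "ty": 0, "tz": 0.3, "rx": 0, "ry": 0, "rz": 0, "hand": 1},
  {"tx": 0, "ty": 0, "tz": 0.25, "rx": 0, "ry": 0, "rz": 0, "hand": 1},
  {"tx": 0, "ty": 0, "tz": 0, "rx": 0, "ry": 0, "rz": 0, "hand": 1},
  {"tx": 0, "ty": 0, "tz": 0.05, "rx": 0, "ry": 0, "rz": 0, "hand": 1},
  {"tx": 0, "ty": 0, "tz": 0.03, "rx": 0, "ry": 0, "rz": 0, "hand": 1},
])

```text
time_s: 12.4
position: [0.5767, 0.3009, 0.0696]
tool_rot: [-180.0, -0.0, -9.5]
wrist_force: [0.5, -0.4, 0.8]
gripper_width: 0.0
gripper_force: 0.0
```

Call:
drive_tool([
  {"tx": 0, "ty": 0, "tz": 0.02, "rx": 0, "ry": 0, "rz": 0, "hand": 1},
  {"tx": 0, "ty": 0, "tz": 0.02, "rx": 0, "ry": 0, "rz": 0, "hand": 1},
  {"tx": 0, "ty": 0, "tz": 0, "rx": 0, "ry": 0, "rz": 0, "hand": 1},
])

```text
time_s: 12.7
position: [0.5767, 0.3009, 0.0682]
tool_rot: [-180.0, -0.0, -9.5]
wrist_force: [-0.9, 0.1, -0.3]
gripper_width: 0.0001
gripper_force: 0.0
```

Call:
drive_tool([
  {"tx": 0, "ty": 0, "tz": 0.02, "rx": 0, "ry": 0, "rz": 0, "hand": 1},
  {"tx": 0, "ty": 0, "tz": 0.02, "rx": 0, "ry": 0, "rz": 0, "hand": 1},
  {"tx": 0, "ty": 0, "tz": 0.01, "rx": 0, "ry": 0, "rz": 0, "hand": 1},
  {"tx": 0, "ty": 0, "tz": 0, "rx": 0, "ry": 0, "rz": 0, "hand": 1},
])

```text
time_s: 13.1
position: [0.5768, 0.3009, 0.0671]
tool_rot: [-180.0, -0.0, -9.5]
wrist_force: [-3.1, -0.9, 5.7]
gripper_width: -0.0002
gripper_force: 3.2
```

Call:
drive_tool([
  {"tx": 0, "ty": 0, "tz": 0.01, "rx": 0, "ry": 0, "rz": 0, "hand": 1},
  {"tx": 0, "ty": 0, "tz": 0, "rx": 0, "ry": 0, "rz": 0, "hand": 1},
  {"tx": 0, "ty": 0, "tz": 0, "rx": 0, "ry": 0, "rz": 0, "hand": 1},
])

```text
time_s: 13.4
position: [0.5769, 0.301, 0.0671]
tool_rot: [-180.0, -0.0, -9.5]
wrist_force: [-4.9, -1.9, 9.1]
gripper_width: 0.0001
gripper_force: 4.4
```

Pressed at 9 N. Next the tee: rise and travel.

Call:
drive_tool([
  {"tx": 0, "ty": 0, "tz": -0.4, "rx": 0, "ry": 0, "rz": 0, "hand": 1},
  {"tx": 0, "ty": 0, "tz": -1, "rx": 0, "ry": 0, "rz": 0, "hand": 1},
  {"tx": 0, "ty": 0, "tz": -1, "rx": 0, "ry": 0, "rz": 0, "hand": 1},
  {"tx": 0, "ty": 0, "tz": -1, "rx": 0, "ry": 0, "rz": 0, "hand": -1},
  {"tx": 0, "ty": 0, "tz": 0, "rx": 0, "ry": 0, "rz": 0, "hand": -1},
])

```text
time_s: 13.9
position: [0.5804, 0.3025, 0.2114]
tool_rot: [-179.6, -0.6, -9.5]
wrist_force: [1.1, 0.5, 1.3]
gripper_width: 0.0282
gripper_force: 0.0
```

Call:
drive_tool([
  {"tx": -0.23, "ty": 0.96, "tz": 0, "rx": 0, "ry": 0, "rz": 0, "hand": -1},
  {"tx": -0.23, "ty": 0.96, "tz": 0, "rx": 0, "ry": 0, "rz": 0, "hand": -1},
  {"tx": -0.23, "ty": 0.96, "tz": 0, "rx": 0, "ry": 0, "rz": 0, "hand": -1},
  {"tx": -0.23, "ty": 0.96, "tz": 0, "rx": 0, "ry": 0, "rz": 0, "hand": -1},
  {"tx": -0.23, "ty": 0.96, "tz": 0, "rx": 0, "ry": 0, "rz": 0, "hand": -1},
])

```text
time_s: 14.4
position: [0.499, 0.1178, 0.2022]
tool_rot: [-180.0, -0.1, -9.4]
wrist_force: [0.8, 0.4, 0.9]
gripper_width: 0.0853
gripper_force: 0.0
```

Call:
drive_tool([
  {"tx": -0.23, "ty": 0.96, "tz": 0, "rx": 0, "ry": 0, "rz": 0, "hand": -1},
  {"tx": -0.23, "ty": 0.96, "tz": 0, "rx": 0, "ry": 0, "rz": 0, "hand": -1},
  {"tx": -0.23, "ty": 0.96, "tz": 0, "rx": 0, "ry": 0, "rz": 0, "hand": -1},
  {"tx": -0.23, "ty": 0.96, "tz": 0, "rx": 0, "ry": 0, "rz": 0, "hand": -1},
  {"tx": 0, "ty": 0, "tz": 0, "rx": 0, "ry": 0, "rz": 0, "hand": -1},
])

```text
time_s: 14.9
position: [0.4369, -0.0299, 0.2023]
tool_rot: [179.9, -0.1, -9.7]
wrist_force: [0.7, -0.8, -0.1]
gripper_width: 0.0852
gripper_force: 0.0
```

Call:
drive_tool([
  {"tx": 0, "ty": 0, "tz": 0, "rx": 0, "ry": 0, "rz": 0, "hand": -1},
  {"tx": 0, "ty": 0, "tz": 0, "rx": 0, "ry": 0, "rz": 0, "hand": -1},
])

```text
time_s: 15.1
position: [0.4385, -0.0259, 0.2021]
tool_rot: [-180.0, -0.0, -9.5]
wrist_force: [0.7, 0.7, 0.4]
gripper_width: 0.0854
gripper_force: 0.0
```

Call:
drive_tool([
  {"tx": 0.02, "ty": 0, "tz": 1, "rx": 0, "ry": 0, "rz": 0, "hand": -1},
  {"tx": 0, "ty": 0, "tz": 1, "rx": 0, "ry": 0, "rz": 0, "hand": -1},
  {"tx": 0, "ty": 0, "tz": 0.9, "rx": 0, "ry": 0, "rz": 0, "hand": -1},
  {"tx": 0, "ty": 0, "tz": 0.6, "rx": 0, "ry": 0, "rz": 0, "hand": -1},
  {"tx": 0, "ty": 0, "tz": 0.3, "rx": 0, "ry": 0, "rz": 0, "hand": -1},
])

```text
time_s: 15.6
position: [0.4373, -0.025, 0.047]
tool_rot: [-180.0, 0.2, -9.3]
wrist_force: [-0.2, 0.8, -0.1]
gripper_width: 0.0853
gripper_force: 0.0
```

Call:
drive_tool([
  {"tx": 0, "ty": 0, "tz": 0, "rx": 0, "ry": 0, "rz": 0, "hand": -1},
  {"tx": 0, "ty": 0, "tz": 0, "rx": 0, "ry": 0, "rz": 0, "hand": -0.3},
  {"tx": 0, "ty": 0, "tz": 0, "rx": 0, "ry": 0, "rz": 0, "hand": 0.1},
  {"tx": 0, "ty": 0, "tz": 0, "rx": 0, "ry": 0, "rz": 0, "hand": 0.4},
  {"tx": 0, "ty": 0, "tz": 0, "rx": 0, "ry": 0, "rz": 0, "hand": 1},
])

```text
time_s: 16.1
position: [0.4404, -0.0269, 0.0515]
tool_rot: [180.0, -0.2, -9.5]
wrist_force: [-0.9, 0.0, 6.3]
gripper_width: 0.0425
gripper_force: 40.0
```

Call:
drive_tool([
  {"tx": 0, "ty": 0, "tz": 0, "rx": 0, "ry": 0, "rz": 0, "hand": 1},
  {"tx": 0, "ty": 0, "tz": 0, "rx": 0, "ry": 0, "rz": 0, "hand": 1},
  {"tx": 0, "ty": 0, "tz": 0, "rx": 0, "ry": 0, "rz": 0, "hand": 1},
])

```text
time_s: 16.4
position: [0.4404, -0.0269, 0.0515]
tool_rot: [-180.0, -0.2, -9.5]
wrist_force: [-1.5, 0.7, 5.3]
gripper_width: 0.0422
gripper_force: 40.0
```

Call:
drive_tool([
  {"tx": 0, "ty": 0, "tz": -0.3, "rx": 0, "ry": 0, "rz": 0, "hand": 1},
  {"tx": 0, "ty": 0, "tz": -0.8, "rx": 0, "ry": 0, "rz": 0, "hand": 1},
  {"tx": 0, "ty": 0, "tz": -1, "rx": 0, "ry": 0, "rz": 0, "hand": 1},
  {"tx": 0, "ty": 0, "tz": -0.9, "rx": 0, "ry": 0, "rz": 0, "hand": 1},
  {"tx": 0, "ty": 0, "tz": -0.4, "rx": 0, "ry": 0, "rz": 0, "hand": 1},
])

```text
time_s: 16.9
position: [0.4405, -0.0269, 0.1907]
tool_rot: [180.0, -0.3, -9.5]
wrist_force: [0.2, -0.0, -3.2]
gripper_width: 0.0422
gripper_force: 41.6
```

Call:
drive_tool([
  {"tx": 0, "ty": -0.4, "tz": 0, "rx": 0, "ry": 0, "rz": 0, "hand": 1},
  {"tx": -0.02, "ty": -0.8, "tz": 0, "rx": 0, "ry": 0, "rz": 0, "hand": 1},
  {"tx": -0.02, "ty": -0.9, "tz": 0, "rx": 0, "ry": 0, "rz": 0, "hand": 1},
  {"tx": -0.02, "ty": -0.9, "tz": 0, "rx": 0, "ry": 0, "rz": 0, "hand": 1},
  {"tx": -0.02, "ty": -0.9, "tz": 0, "rx": 0, "ry": 0, "rz": 0, "hand": 1},
])

```text
time_s: 17.4
position: [0.4613, 0.1291, 0.1866]
tool_rot: [-180.0, -0.0, -9.5]
wrist_force: [1.2, 0.6, -3.4]
gripper_width: 0.0421
gripper_force: 41.7
```

Call:
drive_tool([
  {"tx": -0.02, "ty": -0.9, "tz": 0, "rx": 0, "ry": 0, "rz": 0, "hand": 1},
  {"tx": -0.02, "ty": -0.9, "tz": 0, "rx": 0, "ry": 0, "rz": 0, "hand": 1},
  {"tx": -0.02, "ty": -0.9, "tz": 0, "rx": 0, "ry": 0, "rz": 0, "hand": 1},
  {"tx": -0.02, "ty": -0.9, "tz": 0, "rx": 0, "ry": 0, "rz": 0, "hand": 1},
  {"tx": -0.02, "ty": -0.7, "tz": 0, "rx": 0, "ry": 0, "rz": 0, "hand": 1},
])

```text
time_s: 17.9
position: [0.4854, 0.3001, 0.1864]
tool_rot: [-180.0, 0.0, -9.4]
wrist_force: [0.6, -0.1, -3.6]
gripper_width: 0.0424
gripper_force: 41.7
```

Call:
drive_tool([
  {"tx": 0, "ty": -0.41, "tz": 0, "rx": 0, "ry": 0, "rz": 0, "hand": 1},
  {"tx": 0, "ty": 0, "tz": 0, "rx": 0, "ry": 0, "rz": 0, "hand": 1},
  {"tx": 0, "ty": 0, "tz": 0, "rx": 0, "ry": 0, "rz": 0, "hand": 1},
])

```text
time_s: 18.2
position: [0.4882, 0.3141, 0.1859]
tool_rot: [180.0, 0.0, -9.4]
wrist_force: [-0.1, -0.0, -2.5]
gripper_width: 0.0427
gripper_force: 41.8
```

```bash
python3 - <<'E'
from h import *
p,d=env.grab_frame("scene")
cv2.imwrite("pics/s3.png",cv2.resize(p[130:370,380:620,::-1],None,fx=2.5,fy=2.5))
E
```

```text
(no output)
```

View pics/s3.png

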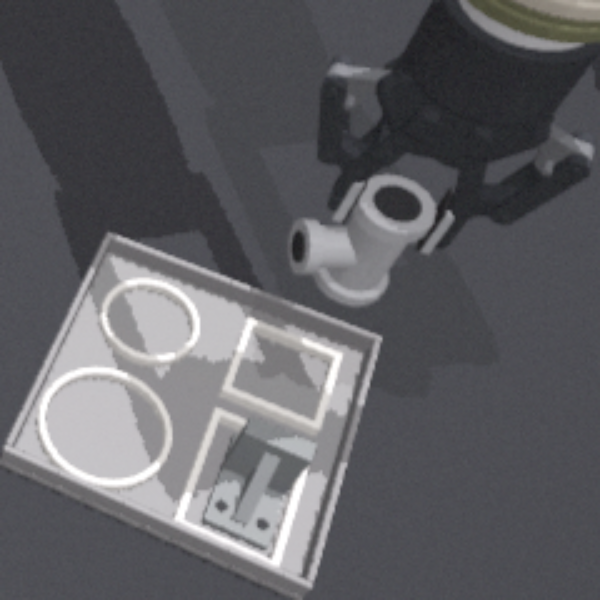

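The tee hangs upright above the square nest (crop 285,375), with its branch toward the rings. Now I lower it.

Call:
drive_tool([
  {"tx": 0.04, "ty": 0, "tz": 0.5, "rx": 0, "ry": 0, "rz": 0, "hand": 1},
  {"tx": 0, "ty": 0, "tz": 0.9, "rx": 0, "ry": 0, "rz": 0, "hand": 1},
  {"tx": 0, "ty": 0, "tz": 0.9, "rx": 0, "ry": 0, "rz": 0, "hand": 1},
  {"tx": 0, "ty": 0, "tz": 0.5, "rx": 0, "ry": 0, "rz": 0, "hand": 1},
  {"tx": 0, "ty": 0, "tz": 0.2, "rx": 0, "ry": 0, "rz": 0, "hand": 1},
])

```text
time_s: 18.75
position: [0.4882, 0.3119, 0.0629]
tool_rot: [179.8, 0.2, -9.5]
wrist_force: [0.1, -0.8, -3.9]
gripper_width: 0.0426
gripper_force: 41.8
```

Call:
drive_tool([
  {"tx": 0, "ty": 0, "tz": 0, "rx": 0, "ry": 0, "rz": 0, "hand": 1},
  {"tx": 0, "ty": 0, "tz": 0.06, "rx": 0, "ry": 0, "rz": 0, "hand": 1},
  {"tx": 0, "ty": 0, "tz": 0.06, "rx": 0, "ry": 0, "rz": 0, "hand": 1},
  {"tx": 0, "ty": 0, "tz": 0, "rx": 0, "ry": 0, "rz": 0, "hand": 1},
  {"tx": 0, "ty": 0, "tz": 0, "rx": 0, "ry": 0, "rz": 0, "hand": 1},
])

```text
time_s: 19.25
position: [0.4905, 0.3143, 0.0617]
tool_rot: [-180.0, -0.1, -9.5]
wrist_force: [0.2, -0.5, -2.9]
gripper_width: 0.0423
gripper_force: 41.9
```

Call:
drive_tool([
  {"tx": 0, "ty": 0, "tz": 0.05, "rx": 0, "ry": 0, "rz": 0, "hand": 1},
  {"tx": 0, "ty": 0, "tz": 0.04, "rx": 0, "ry": 0, "rz": 0, "hand": 1},
  {"tx": 0, "ty": 0, "tz": 0.03, "rx": 0, "ry": 0, "rz": 0, "hand": 1},
  {"tx": 0, "ty": 0, "tz": 0, "rx": 0, "ry": 0, "rz": 0, "hand": 1},
  {"tx": 0, "ty": 0, "tz": 0, "rx": 0, "ry": 0, "rz": 0, "hand": 1},
])

```text
time_s: 19.75
position: [0.4904, 0.3141, 0.0567]
tool_rot: [-180.0, -0.0, -9.5]
wrist_force: [-1.2, -2.4, 4.7]
gripper_width: 0.0422
gripper_force: 42.4
```

Call:
drive_tool([
  {"tx": 0, "ty": 0, "tz": -0.01, "rx": 0, "ry": 0, "rz": 0, "hand": 1},
  {"tx": 0, "ty": 0, "tz": 0, "rx": 0, "ry": 0, "rz": 0, "hand": -0.3},
  {"tx": 0, "ty": 0, "tz": 0, "rx": 0, "ry": 0, "rz": 0, "hand": -0.6},
  {"tx": 0, "ty": 0, "tz": 0, "rx": 0, "ry": 0, "rz": 0, "hand": -0.6},
  {"tx": 0, "ty": 0, "tz": 0, "rx": 0, "ry": 0, "rz": 0, "hand": -0.6},
])

```text
time_s: 20.25
position: [0.4901, 0.3141, 0.0564]
tool_rot: [-180.0, -0.0, -9.5]
wrist_force: [-1.1, 0.2, 0.1]
gripper_width: 0.0682
gripper_force: 0.0
```

Call:
drive_tool([
  {"tx": 0, "ty": 0, "tz": -0.4, "rx": 0, "ry": 0, "rz": 0, "hand": -0.6},
  {"tx": 0, "ty": 0, "tz": -1, "rx": 0, "ry": 0, "rz": 0, "hand": -0.6},
  {"tx": 0, "ty": 0, "tz": -1, "rx": 0, "ry": 0, "rz": 0, "hand": -0.6},
  {"tx": 0, "ty": 0, "tz": -1, "rx": 0, "ry": 0, "rz": 0, "hand": -0.6},
  {"tx": 0, "ty": 0, "tz": -0.3, "rx": 0, "ry": 0, "rz": 0, "hand": -1},
])

```text
time_s: 20.75
position: [0.4925, 0.3154, 0.212]
tool_rot: [-179.7, -0.4, -9.5]
wrist_force: [0.9, 0.3, 1.2]
gripper_width: 0.0808
gripper_force: 0.0
```

Call:
drive_tool([
  {"tx": 0.39, "ty": 0.96, "tz": 0, "rx": 0, "ry": 0, "rz": 0, "hand": -1},
  {"tx": 0.39, "ty": 0.96, "tz": 0, "rx": 0, "ry": 0, "rz": 0, "hand": -1},
  {"tx": 0.39, "ty": 0.96, "tz": 0, "rx": 0, "ry": 0, "rz": 0, "hand": -1},
  {"tx": 0.39, "ty": 0.96, "tz": 0, "rx": 0, "ry": 0, "rz": 0, "hand": -1},
  {"tx": 0.39, "ty": 0.96, "tz": 0, "rx": 0, "ry": 0, "rz": 0, "hand": -1},
])

```text
time_s: 21.25
position: [0.5355, 0.1103, 0.2053]
tool_rot: [-180.0, -0.0, -9.4]
wrist_force: [0.7, 0.3, -0.0]
gripper_width: 0.0855
gripper_force: 0.0
```

Call:
drive_tool([
  {"tx": 0.39, "ty": 0.96, "tz": 0, "rx": 0, "ry": 0, "rz": 0, "hand": -1},
  {"tx": 0.39, "ty": 0.96, "tz": 0, "rx": 0, "ry": 0, "rz": 0, "hand": -1},
  {"tx": 0.39, "ty": 0.96, "tz": 0, "rx": 0, "ry": 0, "rz": 0, "hand": -1},
  {"tx": 0.39, "ty": 0.96, "tz": 0, "rx": 0, "ry": 0, "rz": 0, "hand": -1},
  {"tx": 0.39, "ty": 0.96, "tz": 0, "rx": 0, "ry": 0, "rz": 0, "hand": -1},
])

```text
time_s: 21.75
position: [0.5809, -0.0921, 0.2053]
tool_rot: [-180.0, -0.0, -9.5]
wrist_force: [1.1, 0.1, 0.0]
gripper_width: 0.0854
gripper_force: 0.0
```

Call:
drive_tool([
  {"tx": 0.38, "ty": 0.96, "tz": 0, "rx": 0, "ry": 0, "rz": 0, "hand": -1},
  {"tx": 0.38, "ty": 0.96, "tz": 0, "rx": 0, "ry": 0, "rz": 0, "hand": -1},
  {"tx": 0, "ty": 0, "tz": 0, "rx": 0, "ry": 0, "rz": 0, "hand": -1},
  {"tx": 0, "ty": 0, "tz": 0, "rx": 0, "ry": 0, "rz": 0, "hand": -1},
  {"tx": 0, "ty": 0, "tz": 0, "rx": 0, "ry": 0, "rz": 0, "hand": -1},
])

```text
time_s: 22.25
position: [0.598, -0.1703, 0.2047]
tool_rot: [-180.0, 0.0, -9.4]
wrist_force: [-0.7, -0.3, 0.6]
gripper_width: 0.085
gripper_force: 0.0
```

```bash
python3 - <<'E'
from h import *
p,d=env.grab_frame("scene")
cv2.imwrite("pics/s4.png",p[:,:,::-1])
E
```

```text
(no output)
```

View pics/s4.png

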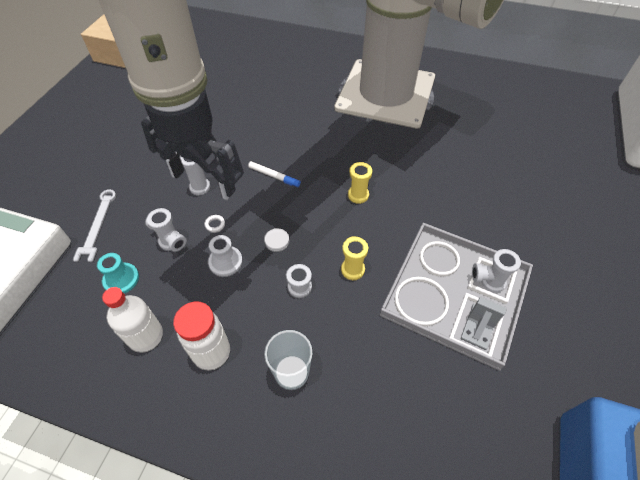

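The tee stands in the square nest at (497,270), with the bracket next to it at (485,320). The steel reducer at (225,253) is untouched and below the gripper.

Call:
drive_tool([
  {"tx": 0.03, "ty": 0.04, "tz": 1, "rx": 0, "ry": 0, "rz": 0, "hand": -1},
  {"tx": 0, "ty": 0, "tz": 1, "rx": 0, "ry": 0, "rz": 0, "hand": -1},
  {"tx": 0, "ty": 0, "tz": 1, "rx": 0, "ry": 0, "rz": 0, "hand": -1},
  {"tx": 0, "ty": 0, "tz": 0.8, "rx": 0, "ry": 0, "rz": 0, "hand": -1},
  {"tx": 0, "ty": 0, "tz": 0.35, "rx": 0, "ry": 0, "rz": 0, "hand": -1},
])

```text
time_s: 22.8
position: [0.5965, -0.1705, 0.0347]
tool_rot: [-179.9, 0.3, -9.4]
wrist_force: [-0.8, -0.2, 0.4]
gripper_width: 0.0855
gripper_force: 0.0
```

Call:
drive_tool([
  {"tx": 0, "ty": 0, "tz": 0.15, "rx": 0, "ry": 0, "rz": 0, "hand": -1},
  {"tx": 0, "ty": 0, "tz": 0, "rx": 0, "ry": 0, "rz": 0, "hand": -0.3},
  {"tx": 0, "ty": 0, "tz": 0, "rx": 0, "ry": 0, "rz": 0, "hand": 0},
  {"tx": 0, "ty": 0, "tz": 0, "rx": 0, "ry": 0, "rz": 0, "hand": 0.3},
  {"tx": 0, "ty": 0, "tz": 0, "rx": 0, "ry": 0, "rz": 0, "hand": 1},
])

```text
time_s: 23.3
position: [0.6006, -0.1736, 0.0348]
tool_rot: [180.0, -0.2, -9.5]
wrist_force: [-0.7, -0.6, 7.0]
gripper_width: 0.0384
gripper_force: 39.6
```

Call:
drive_tool([
  {"tx": 0, "ty": 0, "tz": 0, "rx": 0, "ry": 0, "rz": 0, "hand": 1},
  {"tx": 0, "ty": 0, "tz": 0, "rx": 0, "ry": 0, "rz": 0, "hand": 1},
  {"tx": 0, "ty": 0, "tz": 0, "rx": 0, "ry": 0, "rz": 0, "hand": 1},
  {"tx": 0, "ty": 0, "tz": 0, "rx": 0, "ry": 0, "rz": 0, "hand": 1},
])

```text
time_s: 23.7
position: [0.6005, -0.1736, 0.0348]
tool_rot: [180.0, -0.2, -9.5]
wrist_force: [-1.5, -0.9, 6.1]
gripper_width: 0.0386
gripper_force: 39.6
```

Call:
drive_tool([
  {"tx": 0, "ty": 0, "tz": -0.3, "rx": 0, "ry": 0, "rz": 0, "hand": 1},
  {"tx": 0, "ty": 0, "tz": -0.8, "rx": 0, "ry": 0, "rz": 0, "hand": 1},
  {"tx": 0, "ty": 0, "tz": -1, "rx": 0, "ry": 0, "rz": 0, "hand": 1},
  {"tx": 0, "ty": 0, "tz": -1, "rx": 0, "ry": 0, "rz": 0, "hand": 1},
  {"tx": 0, "ty": 0, "tz": -0.5, "rx": 0, "ry": 0, "rz": 0, "hand": 1},
])

```text
time_s: 24.2
position: [0.6006, -0.1735, 0.182]
tool_rot: [179.9, -0.3, -9.5]
wrist_force: [0.6, -0.6, -1.5]
gripper_width: 0.0383
gripper_force: 40.9
```

Call:
drive_tool([
  {"tx": -0.2, "ty": -0.5, "tz": 0, "rx": 0, "ry": 0, "rz": 0, "hand": 1},
  {"tx": -0.2, "ty": -0.9, "tz": 0, "rx": 0, "ry": 0, "rz": 0, "hand": 1},
  {"tx": -0.2, "ty": -0.9, "tz": 0, "rx": 0, "ry": 0, "rz": 0, "hand": 1},
  {"tx": -0.2, "ty": -0.9, "tz": 0, "rx": 0, "ry": 0, "rz": 0, "hand": 1},
  {"tx": -0.2, "ty": -0.9, "tz": 0, "rx": 0, "ry": 0, "rz": 0, "hand": 1},
])

```text
time_s: 24.7
position: [0.586, -0.0032, 0.1771]
tool_rot: [-180.0, 0.0, -9.5]
wrist_force: [0.5, -0.1, -2.3]
gripper_width: 0.0385
gripper_force: 40.9
```

Call:
drive_tool([
  {"tx": -0.2, "ty": -0.9, "tz": 0, "rx": 0, "ry": 0, "rz": 0, "hand": 1},
  {"tx": -0.2, "ty": -0.9, "tz": 0, "rx": 0, "ry": 0, "rz": 0, "hand": 1},
  {"tx": -0.2, "ty": -0.9, "tz": 0, "rx": 0, "ry": 0, "rz": 0, "hand": 1},
  {"tx": -0.2, "ty": -0.9, "tz": 0, "rx": 0, "ry": 0, "rz": 0, "hand": 1},
  {"tx": -0.2, "ty": -0.9, "tz": 0, "rx": 0, "ry": 0, "rz": 0, "hand": 1},
])

```text
time_s: 25.2
position: [0.5762, 0.181, 0.1771]
tool_rot: [-180.0, -0.0, -9.5]
wrist_force: [1.3, 0.9, -2.3]
gripper_width: 0.0382
gripper_force: 40.9
```

Call:
drive_tool([
  {"tx": -0.2, "ty": -0.48, "tz": 0, "rx": 0, "ry": 0, "rz": 0, "hand": 1},
  {"tx": 0, "ty": 0, "tz": 0, "rx": 0, "ry": 0, "rz": 0, "hand": 1},
  {"tx": 0, "ty": 0, "tz": 0, "rx": 0, "ry": 0, "rz": 0, "hand": 1},
  {"tx": 0, "ty": 0, "tz": 0, "rx": 0, "ry": 0, "rz": 0, "hand": 1},
])

```text
time_s: 25.6
position: [0.5721, 0.199, 0.1767]
tool_rot: [180.0, -0.0, -9.5]
wrist_force: [0.1, -0.4, -3.5]
gripper_width: 0.0382
gripper_force: 41.0
```

```bash
python3 - <<'E'
from h import *
p,d=env.grab_frame("scene")
cv2.imwrite("pics/s5.png",cv2.resize(p[150:390,340:580,::-1],None,fx=2.5,fy=2.5))
E
```

```text
(no output)
```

View pics/s5.png

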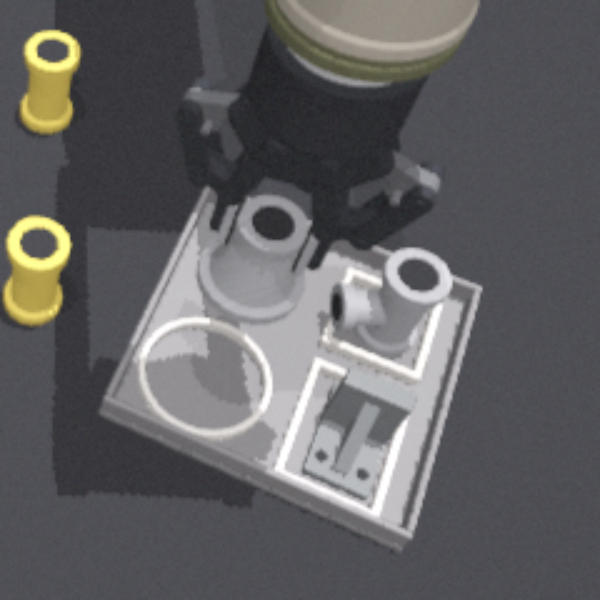

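The reducer hangs upright over the large ring at crop (205,378). Now I lower it.

Call:
drive_tool([
  {"tx": 0.02, "ty": 0, "tz": 0.5, "rx": 0, "ry": 0, "rz": 0, "hand": 1},
  {"tx": 0, "ty": 0, "tz": 0.9, "rx": 0, "ry": 0, "rz": 0, "hand": 1},
  {"tx": 0, "ty": 0, "tz": 0.9, "rx": 0, "ry": 0, "rz": 0, "hand": 1},
  {"tx": 0, "ty": 0, "tz": 0.6, "rx": 0, "ry": 0, "rz": 0, "hand": 1},
  {"tx": 0, "ty": 0, "tz": 0.25, "rx": 0, "ry": 0, "rz": 0, "hand": 1},
])

```text
time_s: 26.15
position: [0.5707, 0.198, 0.0471]
tool_rot: [179.9, 0.3, -9.6]
wrist_force: [-0.9, 0.1, -2.8]
gripper_width: 0.0383
gripper_force: 41.0
```

Call:
drive_tool([
  {"tx": 0, "ty": 0, "tz": 0.1, "rx": 0, "ry": 0, "rz": 0, "hand": 1},
  {"tx": 0, "ty": 0, "tz": 0, "rx": 0, "ry": 0, "rz": 0, "hand": 1},
  {"tx": 0, "ty": 0, "tz": 0.04, "rx": 0, "ry": 0, "rz": 0, "hand": 1},
  {"tx": 0, "ty": 0, "tz": 0.04, "rx": 0, "ry": 0, "rz": 0, "hand": 1},
  {"tx": 0, "ty": 0, "tz": 0, "rx": 0, "ry": 0, "rz": 0, "hand": 1},
])

```text
time_s: 26.65
position: [0.5733, 0.1999, 0.0442]
tool_rot: [-180.0, -0.1, -9.5]
wrist_force: [0.1, -0.2, -3.0]
gripper_width: 0.0379
gripper_force: 41.0
```

Call:
drive_tool([
  {"tx": 0, "ty": 0, "tz": 0.04, "rx": 0, "ry": 0, "rz": 0, "hand": 1},
  {"tx": 0, "ty": 0, "tz": 0.03, "rx": 0, "ry": 0, "rz": 0, "hand": 1},
  {"tx": 0, "ty": 0, "tz": 0.03, "rx": 0, "ry": 0, "rz": 0, "hand": 1},
  {"tx": 0, "ty": 0, "tz": 0, "rx": 0, "ry": 0, "rz": 0, "hand": 1},
  {"tx": 0, "ty": 0, "tz": 0, "rx": 0, "ry": 0, "rz": 0, "hand": 1},
])

```text
time_s: 27.15
position: [0.573, 0.1997, 0.0399]
tool_rot: [-180.0, -0.0, -9.5]
wrist_force: [-3.3, -1.5, 6.2]
gripper_width: 0.0381
gripper_force: 41.6
```

Call:
drive_tool([
  {"tx": 0, "ty": 0, "tz": -0.01, "rx": 0, "ry": 0, "rz": 0, "hand": 1},
  {"tx": 0, "ty": 0, "tz": 0, "rx": 0, "ry": 0, "rz": 0, "hand": -0.2},
  {"tx": 0, "ty": 0, "tz": 0, "rx": 0, "ry": 0, "rz": 0, "hand": -0.6},
  {"tx": 0, "ty": 0, "tz": 0, "rx": 0, "ry": 0, "rz": 0, "hand": -0.6},
  {"tx": 0, "ty": 0, "tz": 0, "rx": 0, "ry": 0, "rz": 0, "hand": -0.6},
])

```text
time_s: 27.65
position: [0.5728, 0.1997, 0.0396]
tool_rot: [-180.0, -0.0, -9.5]
wrist_force: [0.0, 0.2, 0.2]
gripper_width: 0.0683
gripper_force: 0.0
```

Call:
drive_tool([
  {"tx": 0, "ty": 0, "tz": -0.4, "rx": 0, "ry": 0, "rz": 0, "hand": -0.6},
  {"tx": 0, "ty": 0, "tz": -1, "rx": 0, "ry": 0, "rz": 0, "hand": -0.6},
  {"tx": 0, "ty": 0, "tz": -1, "rx": 0, "ry": 0, "rz": 0, "hand": -0.6},
  {"tx": 0, "ty": 0, "tz": -1, "rx": 0, "ry": 0, "rz": 0, "hand": -0.6},
  {"tx": 0, "ty": 0, "tz": -0.9, "rx": 0, "ry": 0, "rz": 0, "hand": -1},
])

```text
time_s: 28.15
position: [0.5731, 0.1998, 0.2155]
tool_rot: [-179.9, -0.1, -9.5]
wrist_force: [1.5, 0.3, 0.4]
gripper_width: 0.0808
gripper_force: 0.0
```

Call:
drive_tool([
  {"tx": -0.08, "ty": 0.93, "tz": 0, "rx": 0, "ry": 0, "rz": 0, "hand": -1},
  {"tx": -0.08, "ty": 0.93, "tz": 0, "rx": 0, "ry": 0, "rz": 0, "hand": -1},
  {"tx": -0.08, "ty": 0.93, "tz": 0, "rx": 0, "ry": 0, "rz": 0, "hand": -1},
  {"tx": -0.08, "ty": 0.93, "tz": 0, "rx": 0, "ry": 0, "rz": 0, "hand": -1},
  {"tx": -0.08, "ty": 0.93, "tz": 0, "rx": 0, "ry": 0, "rz": 0, "hand": -1},
])

```text
time_s: 28.65
position: [0.526, 0.0176, 0.2132]
tool_rot: [-180.0, -0.1, -9.4]
wrist_force: [0.5, -0.0, 0.3]
gripper_width: 0.0856
gripper_force: 0.0
```

Call:
drive_tool([
  {"tx": -0.08, "ty": 0.93, "tz": 0, "rx": 0, "ry": 0, "rz": 0, "hand": -1},
  {"tx": -0.08, "ty": 0.93, "tz": 0, "rx": 0, "ry": 0, "rz": 0, "hand": -1},
  {"tx": -0.08, "ty": 0.93, "tz": 0, "rx": 0, "ry": 0, "rz": 0, "hand": -1},
  {"tx": -0.08, "ty": 0.93, "tz": 0, "rx": 0, "ry": 0, "rz": 0, "hand": -1},
  {"tx": -0.08, "ty": 0.93, "tz": 0, "rx": 0, "ry": 0, "rz": 0, "hand": -1},
])

```text
time_s: 29.15
position: [0.4797, -0.1634, 0.2133]
tool_rot: [180.0, -0.1, -9.5]
wrist_force: [1.1, -0.3, 0.5]
gripper_width: 0.0854
gripper_force: 0.0
```

Call:
drive_tool([
  {"tx": -0.08, "ty": 0.93, "tz": 0, "rx": 0, "ry": 0, "rz": 0, "hand": -1},
  {"tx": -0.08, "ty": 0.93, "tz": 0, "rx": 0, "ry": 0, "rz": 0, "hand": -1},
  {"tx": -0.08, "ty": 0.93, "tz": 0, "rx": 0, "ry": 0, "rz": 0, "hand": -1},
  {"tx": -0.1, "ty": 0.94, "tz": 0, "rx": 0, "ry": 0, "rz": 0, "hand": -1},
  {"tx": 0, "ty": 0, "tz": 0, "rx": 0, "ry": 0, "rz": 0, "hand": -1},
])

```text
time_s: 29.65
position: [0.4407, -0.3109, 0.2131]
tool_rot: [179.9, -0.1, -9.7]
wrist_force: [-0.6, 0.6, 1.2]
gripper_width: 0.0853
gripper_force: 0.0
```

Call:
drive_tool([
  {"tx": 0, "ty": 0, "tz": 0, "rx": 0, "ry": 0, "rz": 0, "hand": -1},
  {"tx": 0, "ty": 0, "tz": 0, "rx": 0, "ry": 0, "rz": 0, "hand": -1},
])

```text
time_s: 29.85
position: [0.4424, -0.3063, 0.2123]
tool_rot: [-180.0, -0.0, -9.4]
wrist_force: [-0.5, -0.7, 0.4]
gripper_width: 0.0856
gripper_force: 0.0
```

```bash
python3 - <<'E'
from h import *
p,d=env.grab_frame("scene")
cv2.imwrite("pics/s6.png",p[:,:,::-1])
E
```

```text
(no output)
```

View pics/s6.png

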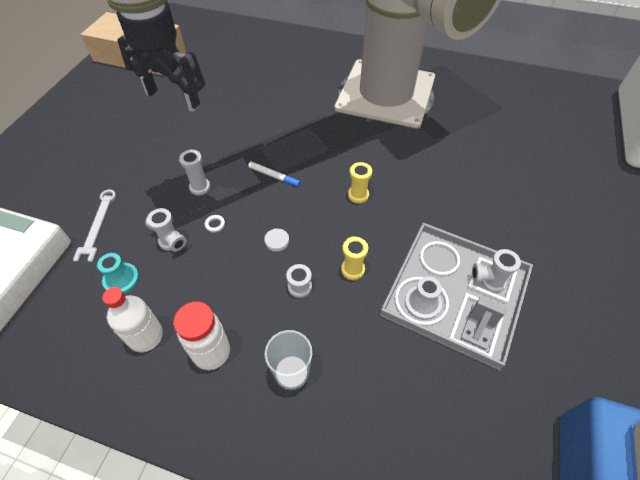

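The reducer is in the large ring at (425,300), and the long spool at (196,172) is below the gripper. I go down to it.

Call:
drive_tool([
  {"tx": 0, "ty": 0.02, "tz": 1, "rx": 0, "ry": 0, "rz": 0, "hand": -1},
  {"tx": 0, "ty": 0, "tz": 1, "rx": 0, "ry": 0, "rz": 0, "hand": -1},
  {"tx": 0, "ty": 0, "tz": 0.9, "rx": 0, "ry": 0, "rz": 0, "hand": -1},
  {"tx": 0, "ty": 0, "tz": 0.5, "rx": 0, "ry": 0, "rz": 0, "hand": -1},
  {"tx": 0, "ty": 0, "tz": 0.25, "rx": 0, "ry": 0, "rz": 0, "hand": -1},
])

```text
time_s: 30.4
position: [0.4411, -0.3054, 0.0632]
tool_rot: [-179.9, 0.2, -9.4]
wrist_force: [0.2, -0.5, -0.6]
gripper_width: 0.0854
gripper_force: 0.0
```

Call:
drive_tool([
  {"tx": 0, "ty": 0, "tz": 0.08, "rx": 0, "ry": 0, "rz": 0, "hand": -1},
  {"tx": 0, "ty": 0, "tz": 0, "rx": 0, "ry": 0, "rz": 0, "hand": -0.3},
  {"tx": 0, "ty": 0, "tz": 0, "rx": 0, "ry": 0, "rz": 0, "hand": 0},
  {"tx": 0, "ty": 0, "tz": 0, "rx": 0, "ry": 0, "rz": 0, "hand": 0.3},
  {"tx": 0, "ty": 0, "tz": 0, "rx": 0, "ry": 0, "rz": 0, "hand": 1},
])

```text
time_s: 30.9
position: [0.443, -0.3086, 0.0643]
tool_rot: [179.9, -0.2, -9.5]
wrist_force: [-0.5, 0.0, 5.9]
gripper_width: 0.0426
gripper_force: 40.2
```

Call:
drive_tool([
  {"tx": 0, "ty": 0, "tz": 0, "rx": 0, "ry": 0, "rz": 0, "hand": 1},
  {"tx": 0, "ty": 0, "tz": 0, "rx": 0, "ry": 0, "rz": 0, "hand": 1},
  {"tx": 0, "ty": 0, "tz": 0, "rx": 0, "ry": 0, "rz": 0, "hand": 1},
  {"tx": 0, "ty": 0, "tz": 0, "rx": 0, "ry": 0, "rz": 0, "hand": 1},
])

```text
time_s: 31.3
position: [0.443, -0.3086, 0.0643]
tool_rot: [179.9, -0.1, -9.5]
wrist_force: [-0.9, 0.9, 5.3]
gripper_width: 0.0426
gripper_force: 40.2
```

Call:
drive_tool([
  {"tx": 0, "ty": 0, "tz": -0.3, "rx": 0, "ry": 0, "rz": 0, "hand": 1},
  {"tx": 0, "ty": 0, "tz": -0.8, "rx": 0, "ry": 0, "rz": 0, "hand": 1},
  {"tx": 0, "ty": 0, "tz": -1, "rx": 0, "ry": 0, "rz": 0, "hand": 1},
  {"tx": 0, "ty": 0, "tz": -1, "rx": 0, "ry": 0, "rz": 0, "hand": 1},
  {"tx": 0, "ty": 0, "tz": -0.5, "rx": 0, "ry": 0, "rz": 0, "hand": 1},
])

```text
time_s: 31.8
position: [0.443, -0.3087, 0.2116]
tool_rot: [179.8, -0.3, -9.5]
wrist_force: [0.5, -0.7, -2.3]
gripper_width: 0.0421
gripper_force: 41.3
```

Call:
drive_tool([
  {"tx": -0.09, "ty": -0.5, "tz": 0, "rx": 0, "ry": 0, "rz": 0, "hand": 1},
  {"tx": -0.09, "ty": -0.93, "tz": 0, "rx": 0, "ry": 0, "rz": 0, "hand": 1},
  {"tx": -0.09, "ty": -0.93, "tz": 0, "rx": 0, "ry": 0, "rz": 0, "hand": 1},
  {"tx": -0.09, "ty": -0.93, "tz": 0, "rx": 0, "ry": 0, "rz": 0, "hand": 1},
  {"tx": -0.09, "ty": -0.93, "tz": 0, "rx": 0, "ry": 0, "rz": 0, "hand": 1},
])

```text
time_s: 32.3
position: [0.4516, -0.1369, 0.2071]
tool_rot: [180.0, -0.0, -9.5]
wrist_force: [1.0, -0.1, -3.3]
gripper_width: 0.042
gripper_force: 41.5
```

Call:
drive_tool([
  {"tx": -0.09, "ty": -0.93, "tz": 0, "rx": 0, "ry": 0, "rz": 0, "hand": 1},
  {"tx": -0.09, "ty": -0.93, "tz": 0, "rx": 0, "ry": 0, "rz": 0, "hand": 1},
  {"tx": -0.09, "ty": -0.93, "tz": 0, "rx": 0, "ry": 0, "rz": 0, "hand": 1},
  {"tx": -0.09, "ty": -0.93, "tz": 0, "rx": 0, "ry": 0, "rz": 0, "hand": 1},
  {"tx": -0.09, "ty": -0.93, "tz": 0, "rx": 0, "ry": 0, "rz": 0, "hand": 1},
])

```text
time_s: 32.8
position: [0.4644, 0.0497, 0.2072]
tool_rot: [-180.0, -0.0, -9.5]
wrist_force: [0.8, -0.3, -2.6]
gripper_width: 0.0422
gripper_force: 41.5
```

Call:
drive_tool([
  {"tx": -0.09, "ty": -0.93, "tz": 0, "rx": 0, "ry": 0, "rz": 0, "hand": 1},
  {"tx": -0.09, "ty": -0.93, "tz": 0, "rx": 0, "ry": 0, "rz": 0, "hand": 1},
  {"tx": -0.09, "ty": -0.93, "tz": 0, "rx": 0, "ry": 0, "rz": 0, "hand": 1},
  {"tx": -0.09, "ty": -0.93, "tz": 0, "rx": 0, "ry": 0, "rz": 0, "hand": 1},
  {"tx": -0.1, "ty": -0.46, "tz": 0, "rx": 0, "ry": 0, "rz": 0, "hand": 1},
])

```text
time_s: 33.3
position: [0.4737, 0.2188, 0.2071]
tool_rot: [-180.0, 0.0, -9.4]
wrist_force: [-0.7, -0.9, -2.9]
gripper_width: 0.0422
gripper_force: 41.6
```

Call:
drive_tool([
  {"tx": 0, "ty": 0, "tz": 0, "rx": 0, "ry": 0, "rz": 0, "hand": 1},
  {"tx": 0, "ty": 0, "tz": 0, "rx": 0, "ry": 0, "rz": 0, "hand": 1},
  {"tx": 0, "ty": 0, "tz": 0, "rx": 0, "ry": 0, "rz": 0, "hand": 1},
])

```text
time_s: 33.6
position: [0.4741, 0.2153, 0.2067]
tool_rot: [180.0, -0.0, -9.5]
wrist_force: [0.7, 0.0, -1.8]
gripper_width: 0.0424
gripper_force: 41.6
```

```bash
python3 - <<'E'
from h import *
p,d=env.grab_frame("scene")
cv2.imwrite("pics/s7.png",cv2.resize(p[120:360,340:580,::-1],None,fx=2.5,fy=2.5))
E
```

```text
(no output)
```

View pics/s7.png

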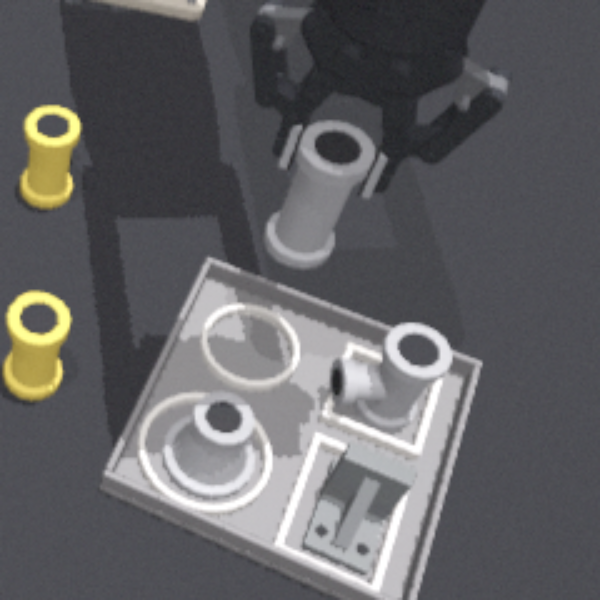

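The spool hangs upright over the small ring (crop 250,345). I lower it.

Call:
drive_tool([
  {"tx": 0, "ty": 0, "tz": 0.5, "rx": 0, "ry": 0, "rz": 0, "hand": 1},
  {"tx": 0, "ty": 0, "tz": 0.9, "rx": 0, "ry": 0, "rz": 0, "hand": 1},
  {"tx": 0, "ty": 0, "tz": 0.9, "rx": 0, "ry": 0, "rz": 0, "hand": 1},
  {"tx": 0, "ty": 0, "tz": 0.6, "rx": 0, "ry": 0, "rz": 0, "hand": 1},
  {"tx": 0, "ty": 0, "tz": 0.25, "rx": 0, "ry": 0, "rz": 0, "hand": 1},
])

```text
time_s: 34.15
position: [0.4722, 0.2144, 0.0775]
tool_rot: [179.9, 0.2, -9.6]
wrist_force: [-0.2, 0.4, -1.4]
gripper_width: 0.0427
gripper_force: 41.6
```

Call:
drive_tool([
  {"tx": 0, "ty": 0, "tz": 0.1, "rx": 0, "ry": 0, "rz": 0, "hand": 1},
  {"tx": 0, "ty": 0, "tz": 0, "rx": 0, "ry": 0, "rz": 0, "hand": 1},
  {"tx": 0, "ty": 0, "tz": 0.04, "rx": 0, "ry": 0, "rz": 0, "hand": 1},
  {"tx": 0, "ty": 0, "tz": 0.04, "rx": 0, "ry": 0, "rz": 0, "hand": 1},
  {"tx": 0, "ty": 0, "tz": 0, "rx": 0, "ry": 0, "rz": 0, "hand": 1},
])

```text
time_s: 34.65
position: [0.4746, 0.2164, 0.074]
tool_rot: [-180.0, -0.1, -9.5]
wrist_force: [-0.3, 0.2, -3.3]
gripper_width: 0.0424
gripper_force: 41.7
```

Call:
drive_tool([
  {"tx": 0, "ty": 0, "tz": 0.04, "rx": 0, "ry": 0, "rz": 0, "hand": 1},
  {"tx": 0, "ty": 0, "tz": 0.03, "rx": 0, "ry": 0, "rz": 0, "hand": 1},
  {"tx": 0, "ty": 0, "tz": 0.03, "rx": 0, "ry": 0, "rz": 0, "hand": 1},
  {"tx": 0, "ty": 0, "tz": 0, "rx": 0, "ry": 0, "rz": 0, "hand": 1},
  {"tx": 0, "ty": 0, "tz": 0, "rx": 0, "ry": 0, "rz": 0, "hand": 1},
])

```text
time_s: 35.15
position: [0.4742, 0.2162, 0.0695]
tool_rot: [-180.0, -0.0, -9.5]
wrist_force: [-0.6, 0.8, -0.0]
gripper_width: 0.0421
gripper_force: 41.8
```

Call:
drive_tool([
  {"tx": 0, "ty": 0, "tz": 0.02, "rx": 0, "ry": 0, "rz": 0, "hand": 1},
  {"tx": 0, "ty": 0, "tz": 0, "rx": 0, "ry": 0, "rz": 0, "hand": 1},
  {"tx": 0, "ty": 0, "tz": 0, "rx": 0, "ry": 0, "rz": 0, "hand": 1},
])

```text
time_s: 35.45
position: [0.4747, 0.2162, 0.0694]
tool_rot: [-180.0, -0.1, -9.5]
wrist_force: [-1.7, -1.4, 6.2]
gripper_width: 0.042
gripper_force: 42.2
```

The spool is in contact with the floor. I release, rise and move clear.

Call:
drive_tool([
  {"tx": 0, "ty": 0, "tz": -0.01, "rx": 0, "ry": 0, "rz": 0, "hand": 1},
  {"tx": 0, "ty": 0, "tz": 0, "rx": 0, "ry": 0, "rz": 0, "hand": -0.2},
  {"tx": 0, "ty": 0, "tz": 0, "rx": 0, "ry": 0, "rz": 0, "hand": -0.6},
  {"tx": 0, "ty": 0, "tz": 0, "rx": 0, "ry": 0, "rz": 0, "hand": -0.6},
  {"tx": 0, "ty": 0, "tz": 0, "rx": 0, "ry": 0, "rz": 0, "hand": -0.6},
])

```text
time_s: 35.95
position: [0.474, 0.2161, 0.0687]
tool_rot: [180.0, 0.0, -9.5]
wrist_force: [-0.5, 0.4, 0.1]
gripper_width: 0.068
gripper_force: 0.0
```

Call:
drive_tool([
  {"tx": 0, "ty": 0, "tz": -0.4, "rx": 0, "ry": 0, "rz": 0, "hand": -0.6},
  {"tx": 0, "ty": 0, "tz": -1, "rx": 0, "ry": 0, "rz": 0, "hand": -0.6},
  {"tx": 0, "ty": 0, "tz": -1, "rx": 0, "ry": 0, "rz": 0, "hand": -0.6},
  {"tx": 0, "ty": 0, "tz": -1, "rx": 0, "ry": 0, "rz": 0, "hand": -0.6},
  {"tx": 0, "ty": 0, "tz": -0.4, "rx": 0, "ry": 0, "rz": 0, "hand": -0.6},
])

```text
time_s: 36.45
position: [0.476, 0.2168, 0.2259]
tool_rot: [-179.8, -0.3, -9.5]
wrist_force: [0.7, 0.5, -0.4]
gripper_width: 0.0686
gripper_force: 0.0
```

Call:
drive_tool([
  {"tx": 0, "ty": 0.8, "tz": 0, "rx": 0, "ry": 0, "rz": 0, "hand": -0.6},
  {"tx": 0, "ty": 0.9, "tz": 0, "rx": 0, "ry": 0, "rz": 0, "hand": -0.6},
  {"tx": 0, "ty": 0.9, "tz": 0, "rx": 0, "ry": 0, "rz": 0, "hand": -0.6},
  {"tx": 0, "ty": 0.9, "tz": 0, "rx": 0, "ry": 0, "rz": 0, "hand": -0.6},
  {"tx": 0, "ty": 0.9, "tz": 0, "rx": 0, "ry": 0, "rz": 0, "hand": -0.6},
])

```text
time_s: 36.95
position: [0.4445, 0.0413, 0.2203]
tool_rot: [180.0, 0.0, -9.4]
wrist_force: [0.9, 0.0, -0.2]
gripper_width: 0.0684
gripper_force: 0.0
```

Call:
drive_tool([
  {"tx": 0, "ty": 0.9, "tz": 0, "rx": 0, "ry": 0, "rz": 0, "hand": -0.6},
  {"tx": 0, "ty": 0.6, "tz": 0, "rx": 0, "ry": 0, "rz": 0, "hand": -0.6},
  {"tx": 0, "ty": 0, "tz": 0, "rx": 0, "ry": 0, "rz": 0, "hand": -0.6},
  {"tx": 0, "ty": 0, "tz": 0, "rx": 0, "ry": 0, "rz": 0, "hand": -0.6},
  {"tx": 0, "ty": 0, "tz": 0, "rx": 0, "ry": 0, "rz": 0, "hand": -0.6},
])

```text
time_s: 37.45
position: [0.4353, -0.0159, 0.2206]
tool_rot: [-180.0, 0.0, -9.4]
wrist_force: [0.8, 0.7, 0.2]
gripper_width: 0.0686
gripper_force: 0.0
```

```bash
python3 - <<'E'
from h import *
p,d=env.grab_frame("top");W=cloud("top",d).reshape(-1,3)
for n,x,y,h in[("tee",.4896,.3143,.081),("red",.5718,.1993,.065),("spool",.4732,.2157,.095),("brk",.5764,.2999,.067),("short",.606,-.019,.045),("cross",.588,-.297,.076)]:
    T=W[(abs(W[:,2]-h)<.008)&(np.hypot(W[:,0]-x,W[:,1]-y)<.035)]
    if len(T): 
        c,s,a=cv2.minAreaRect((T[:,:2]*1000).astype(np.float32)); print(n,"nominal",1000*x,1000*y,"now",np.round(c,1),np.round(s,1),round(a,1),"z",np.median(T[:,2]).round(4))
    else: print(n,"none")
cv2.imwrite("pics/t8.png",cv2.resize(p[160:340,130:500,::-1],None,fx=2.1,fy=2.1))
E
```

```text
tee nominal 489.59999999999997 314.3 now [488.1 315.7] [43.8 41.8] 90.0 z 0.0807
red nominal 571.8 199.3 now [571.2 200.7] [39.3 38.7] 64.6 z 0.0648
spool nominal 473.2 215.7 now [474.1 217.4] [43.4 42.3] 45.2 z 0.0949
brk nominal 576.4 299.9 now [574.4 301.8] [45.6 14.5] 79.9 z 0.0669
short nominal 606.0 -19.0 now [606.  -19.6] [40.9 41.8] 89.9 z 0.0446
cross nominal 588.0 -297.0 now [ 588.7 -296.6] [42.1 44. ] 25.9 z 0.0753
```

View pics/t8.png

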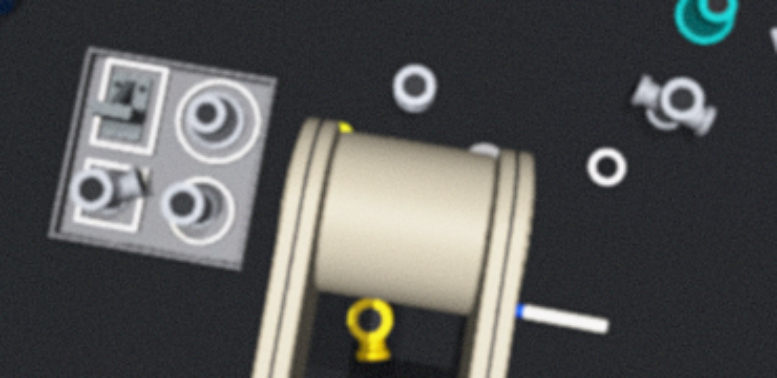

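All four parts are within about 3 mm of their nest centres and at the right heights. The short spool at crop (415,88) and the cross at (680,102) have not moved. I hand in.

```bash
python3 -c "
from station import env
print(env.hand_in())"
```

```text
the job is handed in; nothing more can be done
None
```

The kit is packed and handed in: the bracket was seated first and pressed at about 9 N, then the tee, reducer and long spool were set in their nests; the final picture showed all four within about 3 mm of centre, the short spool and cross unmoved (the hand-in returned no verdict).

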